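# Bundle the crushed cans in the bench press

### The arm

A 7-joint arm with a two-finger parallel gripper is mounted at the origin on the work surface. World frame = base frame: x ahead of the robot, y to its left, z up, the work surface at z = 0. Lengths are in m, angles in rad, forces in N, time in s.
With the tool pointing down it reaches from about 0.425 to 0.925 m from the base axis. Payload 6.8 kg.
Tool frame: the origin (TCP) lies midway between the tips of the shut fingers; the grasp point (between the pads) lies 19 mm behind it (bot.pinch_z is the distance from the TCP to the grasp point, in m); z points along the fingers, y is the line along which they close (so a half turn about z gives the same grasp; the last joint's range is limited). The gripper opens to 85 mm and grips with 20 to 120 N. Pads are 22 mm wide; open, the fingers measure 114 mm over their backs; the gripper's body (76 mm by 85 mm) begins 54 mm behind the grasp point. The pads swing forward as they close: fully open they stand 13 mm farther back than shut.
Start: joints at [-1.222, 0.477, 0.022, 1.555, -0.011, 1.109, -0.083], TCP at [0.298, 0.606, 0.231] pointing down, gripper open.
Joint ranges: [-2.96, 2.96], [-0.34, 2.1], [-1.41, 1.46], [0.24, 2.44], [-1.37, 4.51], [0.17, 1.92], [-2.96, 2.96]. Speed limits (rad/s): [2.39, 2.39, 3.14, 3.14, 3.14, 3.14, 3.14].

### API

Orientations are given as a unit quaternion [w, x, y, z].
In Python, from station import bot, imaging gives the robot as it stands. The module is installed in compiled form; this text tells all that it offers.
- The arm moves only by the tool carry_out, never from a script. Its argument "targets" is a list of rows, each a list of 5 numbers: the shift along the tool's x, y, z in cm, then the turn about the tool's z in degrees, then the opening, from -1 (shut) to 1 (fully open). In form: [[x, y, z, yaw, gripper], ...]. A call has 1 to 12 rows; each row shifts and turns the commanded pose from where the row before left it, along the tool's axes as they then stand; what a row does not reach is not made up. A row lasts 1/10 s, in which the tool goes at most 50 mm and 8.59 degrees, less where a joint would pass 70% of its speed; a pose out of reach is approached as far as the arm can. A call is refused whole if a number of a shift passes 5 or a number of a turn 8.59, either way. A call with a gripper value outside its range is refused whole. The fingers move at their own pace and stop on an object; "force" is the grip in N (left out, the last holds). Time passes only in rows, so rows that do not move let the fingers close. It gives the time, the measured TCP pose, the force, the opening and the grip force at its end, in the units of the state.
- bot.get_obs(): the state, without advancing time (a new reading comes with each control period).
- imaging.read_camera(name): name is "side" or "top" or "wrist"; returns the picture (480x640x3 uint8, red, green, blue); there is no depth.
- imaging.calibration(name): a dict with "fx", "fy", "cx", "cy" (pixels), "extrinsics" (4x4, takes a point from world to camera coordinates). Camera axes: x right, y up, looking along -z (the intrinsics and any distortion apply to the point x, -y, -z); pixel columns grow to the right and rows downward; lengths in m; the calibration is good to about 2 mm. A picture is of the moment at which its call begins: read the wrist's pose just before it. calibration takes no time and is no camera call; for the wrist camera it gives the pose at the moment of the call.
- bot.hand_in(): hands the job in; it is judged then, once.
The state is a dict: "t": time; "q": joint angles; "joint_vel": joint speeds; "joint_torque": joint torques, N m; "eef_pos": TCP position; "tool_rot": TCP orientation; "contact_force": force on the tool from outside, world axes, zero at the start; "torque": the same for the moment, N m; "gripper_width": opening from 0.0 (shut) to 1.0 (fully open); "grasp_force": force on a finger pad.
Only numpy, scipy, OpenCV 4.12 (cv2) and the standard library are available. Lean on these libraries where they do the work, as an engineer would, in place of code of your own. Each camera call takes 0.05 s, during which the arm holds its last target. There are 200 camera calls.

### The job

Build one straight, centred stack on the middle of the press tray out on the bench: the wide crushed steel tin flat at the bottom, then every crushed can that is there flat on top of it. Then slide the loaded tray by its handle fully home in the press, push the red lever down to its stop and let it spring back up, and draw the tray, with the stack still standing centred on it, back out onto the bench, completely clear of the press. Leave the bottle, the yoghurt tub and the open tin where they stand.

Things in the scene. Friction and masses are not known exactly. Their poses are not given: they have to be found in the camera images.
- tray: loose press tray, 0.5 kg: flat aluminium plate 110 mm (x) by 120 mm (y), 6 mm thick; origin: centre of the plate's underside, z up. A fine dark circle 76 mm across marks its middle. A tongue 40 mm wide, 6 mm thick, runs on from the -y edge to y = -160 mm and carries the handle. Slides flat on the bench, plate first into the press, axes parallel to the press's.
- tray_handle (a point): centre of the top of the tray's handle: a black upright fin on the tongue, 12 mm thick (x), 36 mm long (y); this point is at x 0, y -135, z 50 mm in the tray's frame. The fin can be pinched from above across its thickness.
- press: fixed grey steel bench press; origin on the bench where the tray's origin is when fully home; opening faces its -y. Tray slides to +y between rails 116 mm apart (from y -45 mm; flared lead-ins from -76 mm) under lips 18 mm up that reach 5 mm over the plate's edges, until the plate meets a stop bar at y 60 mm. Press axes: x across the opening, y inward.
- press_head (a point): centre of the underside of the head, 165 mm above home. Head 176 mm (x) by 90 mm (y) by 50 mm, on four posts; clear guards stand 52 mm to either side (x) and behind (+y) of the centre, over the rails; the ram's rod stands up to 273 mm above the bench. A sprung foot (64 mm disc, underside 130 mm up) comes down 70 mm with the lever; its soft spring yields to any stack.
- lever (a joint): angle of the red lever: 0 = up, at rest; 0.70 rad = down at its stop. Hinge along the press's x at y 55, z 190 mm; points to the press's +y, 150 mm long, 0.35 rad above level when up, 0.35 rad below at the stop. Springs back by itself; takes about 4 to 13 N pressed at its end.
- lever_pad (a point): centre of the top face of the red lever's end plate (54 mm along x, 44 mm along the lever), the place to press. In the press's frame at x 0, y 194, z 247 mm when up and y 198, z 144 mm when down.
- flat_tin: a crushed steel food tin: a flat disc wider and thinner than the cans, 66 mm across, 16 mm thick, about 60 g. Origin: centre of its underside, z up through the disc.
- can1: a standing-crushed aluminium drink can: a flat silvery disc with pleated sides, 58 mm across, 22 mm thick, about 25 g; may be absent. Origin: centre of its underside, z up through the disc. Solid to the fingers at its full diameter; flat faces.
- can2: a standing-crushed aluminium drink can: a flat silvery disc with pleated sides, 58 mm across, 22 mm thick, about 25 g; may be absent. Origin: centre of its underside, z up through the disc. Solid to the fingers at its full diameter; flat faces.
- can3: a standing-crushed aluminium drink can: a flat silvery disc with pleated sides, 58 mm across, 22 mm thick, about 25 g; may be absent. Origin: centre of its underside, z up through the disc. Solid to the fingers at its full diameter; flat faces.
- can4: a standing-crushed aluminium drink can: a flat silvery disc with pleated sides, 58 mm across, 22 mm thick, about 25 g; may be absent. Origin: centre of its underside, z up through the disc. Solid to the fingers at its full diameter; flat faces.
- bottle: bystander: an empty green glass bottle, 66 mm across, 210 mm tall, standing. Origin at the centre of its foot.
- tub: bystander: a white plastic yoghurt tub, 92 mm across the rim, 85 mm tall, standing. Origin at the centre of its foot.
- open_tin: bystander: an open, uncrushed steel tin, 74 mm across, 110 mm tall, standing. Origin at the centre of its foot.
Mind the look-alikes: they are no part of the job. What is meant by the tray is not purple or turquoise, and is the larger of those in its own colour.

How it is judged:
By the outcome, as a careful person would: the job done as asked, in the order asked, and still so for the second after the job is handed in, with the robot touching nothing.
Of can1, can2, can3, can4 only 2 to 4 are there at a start; the rules pass over those that are not, and their reading is None.
At some moment in a run one of can1, can2, can3, can4, flat_tin may be knocked a few centimetres aside while the robot is not near it.
Once in a run the grip may slacken for a moment while it holds something.
It also fails if it takes over 210 s, if anything falls off the work surface, if the arm or the gripper's body presses on something with over 40 N, if the wrist force passes 120 N, or if a joint passes its speed limit or range.

## Working session

There is one attempt and no reset: what is moved stays moved. The work goes in short steps, Python scripts to look and compute and a tool call to move; the robot and the scene stay as the last step left them, time stands still between calls to the robot, and variables do not carry over. Pictures are saved under pics/ and viewed, at most 14 in all, crops included, and the job is handed in when it is done.

Besides the shell and the picture viewer there is one more tool, called after ">>>" by a JSON object that holds its "api" and its "payload". carry_out: Moves the arm, as the interface text tells. Its arguments: {"type":"object","properties":{"targets":{"type":"array"},"force":{"type":"number"}},"required":["targets"]}

```bash
ls; mkdir -p pics; cat > h.py <<'E'
import numpy as np, cv2
from station import bot, imaging
def cal(n):
    c=imaging.calibration(n); return c
def ray(c,u,v):
    E=np.array(c["extrinsics"]); R=E[:3,:3]; t=E[:3,3]
    d=np.array([(u-c["cx"])/c["fx"],-(v-c["cy"])/c["fy"],-1.0])
    return -R.T@t, R.T@d
def plane(c,u,v,z):
    o,d=ray(c,u,v); return o+d*(z-o[2])/d[2]
def proj(c,p):
    E=np.array(c["extrinsics"]); q=E[:3,:3]@np.array(p)+E[:3,3]
    return c["cx"]+c["fx"]*q[0]/-q[2], c["cy"]+c["fy"]*q[1]/q[2]
def save(n,im): cv2.imwrite("pics/"+n,cv2.cvtColor(im,cv2.COLOR_RGB2BGR))
E
python3 - <<'E'
from h import *
for n in("top","side"):
    save(n+"0.png",imaging.read_camera(n)); c=cal(n); print(n,{k:(np.round(v,3).tolist()) for k,v in c.items()})
print({k:np.round(v,3).tolist() for k,v in bot.get_obs().items()}, bot.pinch_z)
E
```

```text
pics
top {'fx': 479.791, 'fy': 479.791, 'cx': 313.649, 'cy': 240.555, 'extrinsics': [[-0.016, -1.0, -0.018, 0.007], [0.99, -0.018, 0.141, -0.554], [-0.141, -0.015, 0.99, -1.216], [0.0, 0.0, 0.0, 1.0]]}
side {'fx': 444.678, 'fy': 444.678, 'cx': 322.364, 'cy': 233.499, 'extrinsics': [[0.737, -0.676, 0.008, -0.395], [0.427, 0.475, 0.77, -0.358], [-0.524, -0.564, 0.638, -0.954], [0.0, 0.0, 0.0, 1.0]]}
{'t': 0.1, 'q': [-1.222, 0.478, 0.022, 1.556, -0.011, 1.109, -0.083], 'joint_vel': [-0.0, -0.003, 0.0, -0.003, -0.0, -0.0, 0.001], 'joint_torque': [0.004, -59.776, 1.614, -28.196, 0.013, 0.005, 0.0], 'eef_pos': [0.297, 0.605, 0.23], 'tool_rot': [-0.0, 0.226, 0.974, -0.001], 'contact_force': [-0.042, 0.102, -0.43], 'torque': [-0.008, -0.015, -0.017], 'grasp_force': 0.0, 'gripper_width': 0.998} 0.0187
```

View pics/top0.png

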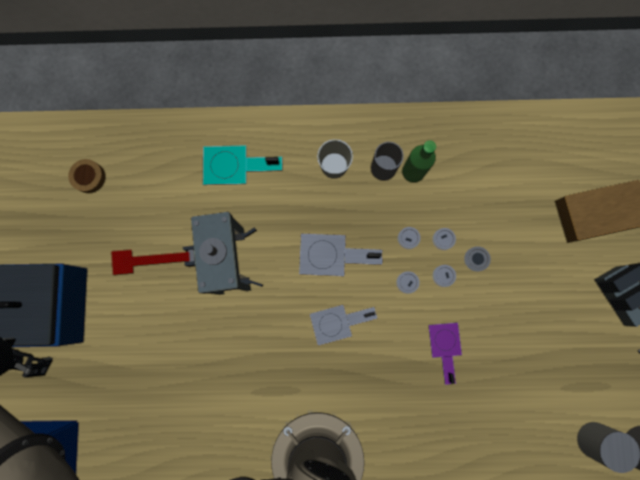

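View pics/side0.png

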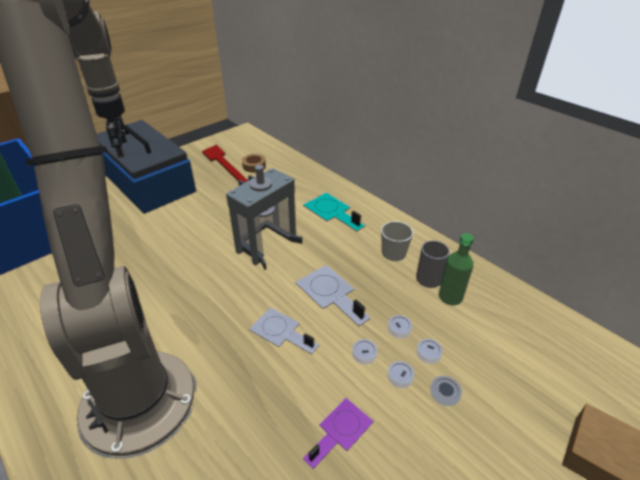

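Seen: grey trays at (323,255) (larger) and (331,323) (smaller); turquoise (225,165), purple (445,342). The larger grey one fits. Cans are at (408,237), (444,239), (408,282), (444,276). The wider tin is at (477,259), and the press head at (215,252).

```bash
python3 - <<'E'
from h import *
im=imaging.read_camera("top"); c=cal("top")
save("crop1.png",cv2.resize(im[195:350,170:500],None,fx=2.4,fy=2.4,interpolation=cv2.INTER_CUBIC))
hsv=cv2.cvtColor(im,cv2.COLOR_RGB2HSV)
m=((hsv[...,1]<70)&(hsv[...,2]>60)).astype(np.uint8)
m[:215]=0;m[350:]=0;m[:,:290]=0;m[:,500:]=0
for ct in cv2.findContours(m,cv2.RETR_EXTERNAL,cv2.CHAIN_APPROX_NONE)[0]:
    a=cv2.contourArea(ct)
    if a<100: continue
    M=cv2.moments(ct);u,v=M['m10']/a,M['m01']/a
    (rc,rs,ra)=cv2.minAreaRect(ct)
    print(round(u,1),round(v,1),a,np.round(rc,1),np.round(rs,1),round(ra,1),plane(c,u,v,.01)[:2].round(4))
r=((hsv[...,1]>150)&((hsv[...,0]<8)|(hsv[...,0]>172))).astype(np.uint8);r[:,250:]=0;r[:220]=0;r[300:]=0
ys,xs=np.nonzero(r); s=xs<133
print("red",xs.min(),xs.max(),xs[s].mean(),ys[s].mean(), plane(c,xs[s].mean(),ys[s].mean(),.247))
print("rod",plane(c,211,250.5,.273))
print(proj(c,[.4,0,0]),np.round(ray(c,0,0)[0],3))
# dark handle fins
d=(hsv[...,2]<60).astype(np.uint8)
for box in((240,270,355,390),(300,330,355,385)):
    y0,y1,x0,x1=box; ys,xs=np.nonzero(d[y0:y1,x0:x1]); print("fin",xs.mean()+x0,ys.mean()+y0,len(xs),plane(c,xs.mean()+x0,ys.mean()+y0,.03))
E
```

```text
337.5 322.7 1537.0 [344.2 320.8] [34.1 66.1] 74.7 [ 0.3405 -0.0603]
407.5 282.0 409.0 [407.5 282. ] [22. 23.] 90.0 [ 0.4433 -0.2472]
444.0 275.3 421.0 [444. 275.] [22. 24.] 90.0 [ 0.4594 -0.3439]
477.0 258.6 517.0 [477.  258.5] [25. 26.] 90.0 [ 0.5022 -0.4332]
331.6 254.7 2421.0 [340.6 255.1] [83.4 42.1] 2.3 [ 0.5193 -0.0488]
443.8 238.5 411.0 [443.6 238.7] [22.4 23.7] 63.4 [ 0.5573 -0.3486]
408.6 237.4 403.5 [408.8 237.2] [22.6 23.3] 45.0 [ 0.562  -0.2553]
red 112 188 121.98936170212765 261.82340425531913 [0.48512724 0.41351085 0.247     ]
rod [0.50325574 0.21299383 0.273     ]
(np.float64(314.09891358617057), np.float64(300.14878024858706)) [ 0.377 -0.021  1.282]
fin 373.3 255.25 60 [ 0.5136339  -0.15735805  0.03      ]
fin 368.9047619047619 314.23809523809524 21 [ 0.36119791 -0.14099671  0.03      ]
```

View pics/crop1.png

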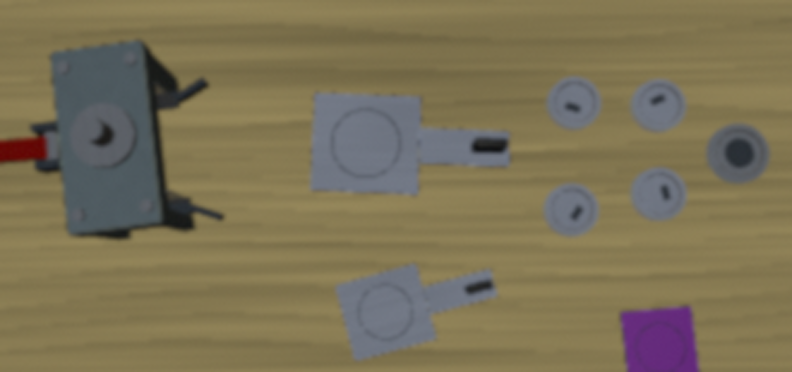

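The crop confirms it: the larger grey tray (circle centre about (322,255)) is the one; the smaller grey one below at (331,323) is the decoy. Moving over.

>>> {"api": "carry_out", "payload": {"targets": [[0,0,-4,0,1],[0,0,-4,0,1],[0,0,-4,0,1],[-3.75,-2.85,0,0,1],[-3.75,-2.85,0,0,1],[-3.75,-2.85,0,0,1],[-3.75,-2.85,0,0,1],[-3.75,-2.85,0,0,1],[-3.75,-2.85,0,0,1],[-3.75,-2.85,0,0,1],[-3.75,-2.85,0,0,1],[-3.75,-2.85,0,0,1]]}}

```text
t: 1.35
eef_pos: [0.4878, 0.2248, 0.3513]
tool_rot: [-0.0, 0.226, 0.974, 0.0]
contact_force: [0.2, -0.6, 0.3]
gripper_width: 0.998
grasp_force: 0.0
```

>>> {"api": "carry_out", "payload": {"targets": [[-2.2,-4.3,0,0,1],[-2.2,-4.3,0,0,1],[-2.2,-4.3,0,0,1],[-2.2,-4.3,0,0,1],[-2.2,-4.3,0,0,1],[-2.2,-4.3,0,0,1],[-2.2,-4.3,0,0,1],[-2.2,-4.3,0,0,1],[-2.2,-4.3,0,0,1],[-2.2,-4.3,0,0,1],[-2.2,-4.3,0,0,1],[0,0,0,0,1]]}}

```text
t: 2.55
eef_pos: [0.4932, -0.3119, 0.3512]
tool_rot: [-0.0, 0.231, 0.973, -0.002]
contact_force: [-0.2, 0.1, -0.3]
gripper_width: 1.002
grasp_force: 0.0
```

```bash
cat >> h.py <<'E'
def tool(R_q,d):
    "world delta (m) -> tool shift (cm)"
    from scipy.spatial.transform import Rotation as Ro
    w,x,y,z=R_q; return Ro.from_quat([x,y,z,w]).inv().apply(d)*100
E
python3 - <<'E'
from h import *
o=bot.get_obs();c=cal("wrist");im=imaging.read_camera("wrist");save("w1.png",im)
print(o["eef_pos"],o["tool_rot"],{k:np.round(v,3).tolist() for k,v in c.items()})
for n,p in dict(tin=[.5022,-.4332,.016],c1=[.4433,-.2472,.022],c2=[.4594,-.3439,.022],c3=[.5573,-.3486,.022],c4=[.562,-.2553,.022]).items(): print(n,np.round(proj(c,p),1))
E
```

```text
[ 0.49324777 -0.31193459  0.35123226] [-1.99980725e-04  2.31415192e-01  9.72852588e-01 -2.19329949e-03] {'fx': 359.811, 'fy': 359.811, 'cx': 318.631, 'cy': 245.079, 'extrinsics': [[0.451, 0.893, -0.004, 0.059], [-0.856, 0.431, -0.286, 0.628], [-0.253, 0.132, 0.958, -0.327], [0.0, 0.0, 0.0, 1.0]]}
tin [244.8 240.4]
c1 [348.7 137.2]
c2 [286.8 183.7]
c3 [317.5 249.4]
c4 [381.2 222.6]
```

View pics/w1.png

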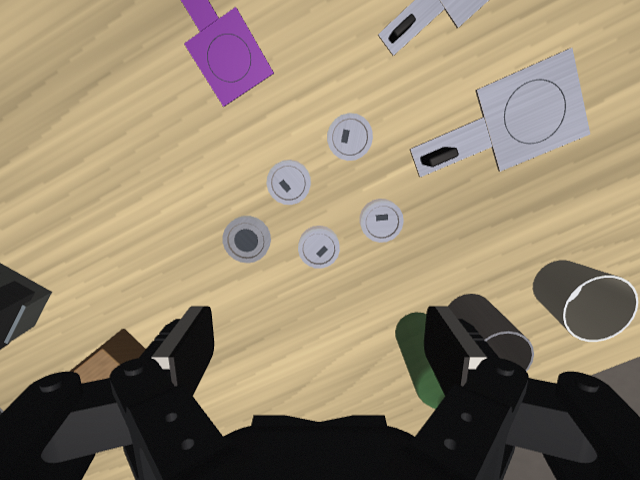

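The wrist view agrees with the top estimates: cans at (349,137), (288,184), (318,248), (381,221), tin at (246,239), tray circle at (535,111), fin at (440,156). Refining on this image.

```bash
cat >> h.py <<'E'
def discs(im,c):
    "low-saturation round blobs -> (u,v,world xy at mid height, width mm)"
    hsv=cv2.cvtColor(im,cv2.COLOR_RGB2HSV); m=((hsv[...,1]<50)&(hsv[...,2]>90)).astype(np.uint8)
    m=cv2.morphologyEx(m,cv2.MORPH_OPEN,np.ones((3,3)))
    out=[]
    for ct in cv2.findContours(m,cv2.RETR_EXTERNAL,cv2.CHAIN_APPROX_NONE)[0]:
        a=cv2.contourArea(ct)
        if a<500 or a>40000: continue
        h=cv2.convexHull(ct);M=cv2.moments(h);u,v=M['m10']/M['m00'],M['m01']/M['m00']
        (_,s,_)=cv2.minAreaRect(h)
        out.append((round(u,1),round(v,1),plane(c,u,v,.01)[:2].round(4),np.round(s),round(a/cv2.contourArea(h),2)))
    return out
E
python3 - <<'E'
from h import *
c=cal("wrist");im=imaging.read_camera("wrist");c2=cal("wrist")
for d in discs(im,c): print(*d)
hsv=cv2.cvtColor(im,cv2.COLOR_RGB2HSV)
m=((hsv[...,1]<50)&(hsv[...,2]>90)).astype(np.uint8)
n,l=cv2.connectedComponents(m); k=l[140,520]
ys,xs=np.nonzero(l==k); P=np.array([plane(c,u,v,.006)[:2] for u,v in zip(xs,ys)],np.float32)
r=cv2.minAreaRect(P*1000);print("tray all",r)
# plate corners from points with y>-0.085
Q=P[P[:,1]>-.078]; r=cv2.minAreaRect(Q*1000); print("plate",r)
d=(hsv[...,2]<70).astype(np.uint8);d[:130]=0;d[175:]=0;d[:,:415]=0;d[:,470:]=0
ys,xs=np.nonzero(d);print("fin",xs.mean(),ys.mean(),plane(c,xs.mean(),ys.mean(),.028),plane(c,535,111,.006))
o=bot.get_obs();print(tool(o["tool_rot"],np.array([.502,-.433,.08])-o["eef_pos"]))
E
```

```text
527.8 466.0 [ 1.069  -0.1979] [31. 50.] 0.97
623.7 381.9 [ 0.9725 -0.0121] [56. 44.] 0.9
315.1 247.6 [ 0.5578 -0.3475] [41. 40.] 0.99
242.9 239.5 [ 0.5022 -0.4322] [47. 47.] 0.98
377.6 221.3 [ 0.5624 -0.2538] [43. 43.] 0.98
285.0 182.8 [ 0.4592 -0.3427] [44. 44.] 0.98
346.3 137.5 [ 0.4435 -0.245 ] [47. 45.] 0.98
504.7 122.7 [ 0.5173 -0.0572] [ 87. 189.] 0.83
423.9 22.2 [ 0.3666 -0.1071] [ 42. 115.] 0.75
tray all ((519.0380859375, -72.75957489013672), (219.62265014648438, 109.88800811767578), 86.60688018798828)
plate ((522.0396118164062, -22.135345458984375), (118.1964111328125, 109.88800811767578), 86.60688018798828)
fin 435.5 157.44545454545454 [ 0.51484383 -0.15621691  0.028     ] [ 0.52173266 -0.01667262  0.006     ]
[ -6.27383158 -11.09187472  27.0797454 ]
```

>>> {"api": "carry_out", "payload": {"targets": [[-1.05,-1.85,3,0,1],[-1.05,-1.85,4.5,0,1],[-1.05,-1.85,4.5,0,1],[-1.05,-1.85,4.5,0,1],[-1.05,-1.85,4.5,0,1],[-1.05,-1.85,4.5,0,1],[0,0,1.5,0,1],[0,0,0,0,1],[0,0,0,0,1]]}}

```text
t: 3.55
eef_pos: [0.5051, -0.4306, 0.0826]
tool_rot: [0.001, 0.225, 0.974, 0.0]
contact_force: [0.2, -0.1, 0.6]
gripper_width: 1.003
grasp_force: 0.0
```

```bash
cat > d.py <<'E'
import sys
from h import *
p=np.array(eval(sys.argv[1])); o=bot.get_obs()
print(o["eef_pos"].round(4) if hasattr(o["eef_pos"],'round') else o["eef_pos"],"shift cm",tool(o["tool_rot"],p-np.array(o["eef_pos"])).round(2))
E
python3 - <<'E'
from h import *
c=cal("wrist");im=imaging.read_camera("wrist")
for d in discs(im,c): print(*d)
E
python3 d.py "[.502,-.4325,-.002]"
```

```text
475.6 274.1 [ 0.5579 -0.346 ] [100.  93.] 0.98
315.2 255.8 [ 0.502  -0.4325] [103. 105.] 0.99
606.8 218.2 [ 0.5584 -0.2623] [98. 74.] 0.94
428.2 122.1 [ 0.4587 -0.3401] [105. 117.] 0.99
579.9 32.8 [ 0.4521 -0.2517] [ 74. 116.] 0.92
[ 0.5055 -0.4312  0.0834] shift cm [ 0.28 -0.28  8.54]
```

>>> {"api": "carry_out", "payload": {"targets": [[0.3,-0.3,2,0,1],[0,0,3,0,1],[0,0,2,0,1],[0,0,1,0,1],[0,0,0.4,0,1],[0,0,0,0,1],[0,0,0,0,1]]}}

```text
t: 4.3
eef_pos: [0.5005, -0.4339, -0.0012]
tool_rot: [0.001, 0.226, 0.974, -0.0]
contact_force: [0.2, -0.1, -0.5]
gripper_width: 0.999
grasp_force: 0.0
```

```bash
python3 d.py "[.502,-.4325,-.002]"
```

```text
[ 0.5005 -0.4339 -0.0012] shift cm [-0.07  0.19  0.08]
```

>>> {"api": "carry_out", "payload": {"targets": [[-0.05,0.15,0,0,0.4],[0,0,0,0,0.3],[0,0,0,0,0.2],[0,0,0,0,0.2],[0,0,0,0,0.2],[0,0,0,0,0.2],[0,0,0,0,0.2],[0,0,0,0,0.2]], "force": 50}}

```text
t: 5.1
eef_pos: [0.5016, -0.4324, -0.0013]
tool_rot: [0.001, 0.226, 0.974, -0.0]
contact_force: [-0.7, 2.8, 7.5]
gripper_width: 0.746
grasp_force: 53.9
```

>>> {"api": "carry_out", "payload": {"targets": [[0,0,-2,0,0.2],[0,0,-4,0,0.2],[0,0,-4,0,0.2],[1.8,4.2,0,0,0.2],[1.8,4.2,0,0,0.2],[1.8,4.2,0,0,0.2],[1.8,4.2,0,0,0.2],[1.8,4.2,0,0,0.2],[1.8,4.2,0,0,0.2],[1.8,4.2,0,0,0.2],[1.8,4.2,0,0,0.2],[0,0,0,0,0.2]]}}

```text
t: 6.3
eef_pos: [0.5204, -0.059, 0.0971]
tool_rot: [-0.001, 0.221, 0.975, 0.002]
contact_force: [0.6, 0.6, -0.2]
gripper_width: 0.751
grasp_force: 55.5
```

```bash
python3 d.py "[.522,-.022,.095]"; python3 - <<'E'
from h import *
c=cal("wrist");im=imaging.read_camera("wrist");save("w2.png",im)
c=cal("top")
t=imaging.read_camera("top")
t[:, :300]=120
for d in discs(t,c): print(*d)
E
```

```text
[ 0.5204 -0.059   0.0971] shift cm [1.45 3.4  0.22]
619.8 452.3 [ 0.0113 -0.7562] [39. 38.] 0.98
438.1 57.8 [ 1.0719 -0.3602] [54. 37.] 0.73
378.6 58.6 [ 1.0737 -0.193 ] [50. 68.] 0.58
```

View pics/w2.png

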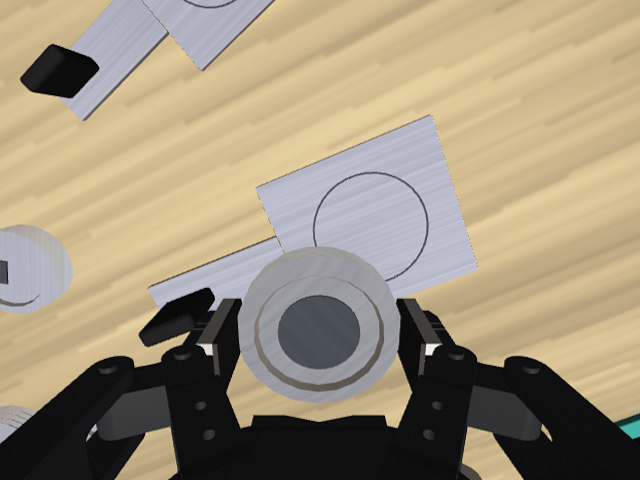

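The tin is held level and centred at (319,325). Tray corners at (257,188), (431,115), (477,269) and circle (371,228) are clearly visible.

```bash
python3 - <<'E'
from h import *
c=cal("wrist");o=bot.get_obs()
A,B,C=[plane(c,u,v,.006)[:2] for u,v in((257,188),(431,115),(477,269))]
print("corners",A,B,C,"centre",(A+C)/2,np.linalg.norm(A-B),np.linalg.norm(B-C),"yaw dir",(B-A)/np.linalg.norm(B-A))
im=cv2.imread("pics/w2.png");hsv=cv2.cvtColor(im,cv2.COLOR_BGR2HSV)
# circle arc above tin
d=((hsv[...,2]<110)&(hsv[...,1]<90)).astype(np.uint8);d[280:]=0;d[:165]=0;d[:,:300]=0;d[:,440:]=0
ys,xs=np.nonzero(d);P=np.array([plane(c,u,v,.006)[:2] for u,v in zip(xs,ys)])
for _ in range(3):
    s=np.linalg.lstsq(np.c_[2*P,np.ones(len(P))],(P**2).sum(1),rcond=None)[0];r=np.sqrt(s[2]+s[0]**2+s[1]**2)
    e=abs(np.hypot(*(P-s[:2]).T)-r);P=P[e<max(.0015,2*np.median(e))]
print("circle",s[:2],r,len(P))
print("tin",plane(c,319.5,331,o["eef_pos"][2]+.0173)-o["eef_pos"])
E
```

```text
corners [ 0.46435547 -0.0838882 ] [0.47197857 0.03318238] [0.57994058 0.02584632] centre [ 0.52214803 -0.02902094] 0.11731851490207802 0.1082109655118144 yaw dir [0.06497781 0.99788671]
circle [ 0.52218581 -0.02940864] 0.03801561696518613 309
tin [-0.00117937 -0.0001575   0.0173    ]
```

```bash
cat >> h.py <<'E'
def shot(n="wrist"):
    c=cal(n); return c,imaging.read_camera(n)
def circ(c,im,guess,z=.006,r0=.038,tol=.006):
    "fit the dark circle of the tray near guess"
    hsv=cv2.cvtColor(im,cv2.COLOR_RGB2HSV); bh=cv2.morphologyEx(hsv[...,2],cv2.MORPH_BLACKHAT,np.ones((7,7)))
    ys,xs=np.nonzero((bh>25)&(hsv[...,1]<90))
    P=np.array([plane(c,u,v,z)[:2] for u,v in zip(xs,ys)]); g=np.array(guess)
    for t in(tol,.003,.0015,.001):
        e=abs(np.hypot(*(P-g).T)-r0); Q=P[e<t]
        s=np.linalg.lstsq(np.c_[2*Q,np.ones(len(Q))],(Q**2).sum(1),rcond=None)[0]; g=s[:2]
    return g.round(4),np.sqrt(s[2]+g@g).round(4),len(Q)
E
python3 - <<'E'
from h import *
c,im=shot();o=bot.get_obs();print(np.round(o["eef_pos"],4))
print(circ(c,im,[.522,-.0225]))
E
python3 d.py "[.522,-.022,.03]"
```

```text
[ 0.5198 -0.0674  0.0976]
(array([ 0.5222, -0.0224]), np.float64(0.038), 774)
[ 0.5198 -0.0674  0.0976] shift cm [1.8  4.17 6.76]
```

>>> {"api": "carry_out", "payload": {"targets": [[0.9,2.1,0,0,0.2],[0.85,2.1,2,0,0.2],[0,0,2,0,0.2],[0,0,2,0,0.2],[0,0,0,0,0.2],[0,0,0,0,0.2],[0,0,0,0,0.2],[0,0,0,0,0.2]]}}

```text
t: 7.25
eef_pos: [0.5232, -0.0222, 0.0383]
tool_rot: [0.001, 0.227, 0.974, 0.0]
contact_force: [-0.3, 0.1, -1.5]
gripper_width: 0.749
grasp_force: 57.6
```

```bash
python3 d.py "[.5224,-.0223,.0055]"
```

```text
[ 0.5232 -0.0222  0.0383] shift cm [ 0.08 -0.05  3.28]
```

Lower, set down, release gently, rise.

>>> {"api": "carry_out", "payload": {"targets": [[0.1,0,1.5,0,0.2],[0,0,1,0,0.2],[0,0,0.5,0,0.2],[0,0,0.3,0,0.2],[0,0,0,0,0.2],[0,0,0,0,0.2],[0,0,0,0,0.2]]}}

```text
t: 7.95
eef_pos: [0.5215, -0.0213, 0.0047]
tool_rot: [-0.0, 0.227, 0.974, 0.0]
contact_force: [-3.0, 0.9, 6.0]
gripper_width: 0.753
grasp_force: 58.6
```

>>> {"api": "carry_out", "payload": {"targets": [[0,0,0,0,0.7],[0,0,0,0,1],[0,0,0,0,1],[0,0,-1,0,1],[0,0,-3,0,1],[0,0,-4,0,1],[0,0,-4,0,1],[-1.3,-3.5,-3,0,1],[-1.3,-3.5,-3,0,1],[0,0,0,0,1],[0,0,0,0,1],[0,0,0,0,1]]}}

```text
t: 9.15
eef_pos: [0.5137, -0.0945, 0.1839]
tool_rot: [-0.001, 0.226, 0.974, 0.0]
contact_force: [-0.3, 0.9, 0.0]
gripper_width: 1.003
grasp_force: 0.0
```

```bash
python3 - <<'E'
from h import *
c,im=shot();save("w3.png",im)
print(circ(c,im,[.522,-.0225]))
for d in discs(im,c): print(*d)
E
python3 d.py "[.5624,-.2538,.1]"
```

```text
(array([ 0.5222, -0.0224]), np.float64(0.038), 484)
108.9 358.5 [ 0.5459 -0.3472] [34. 64.] 0.91
58.1 285.0 [ 0.4587 -0.3432] [64. 71.] 0.98
133.4 226.7 [ 0.4428 -0.2468] [71. 68.] 0.99
365.0 203.5 [ 0.5155 -0.0507] [123. 249.] 0.82
248.3 45.8 [ 0.3608 -0.0821] [ 95. 208.] 0.75
[ 0.5136 -0.0942  0.1836] shift cm [-11.41 -12.18   8.34]
```

View pics/w3.png

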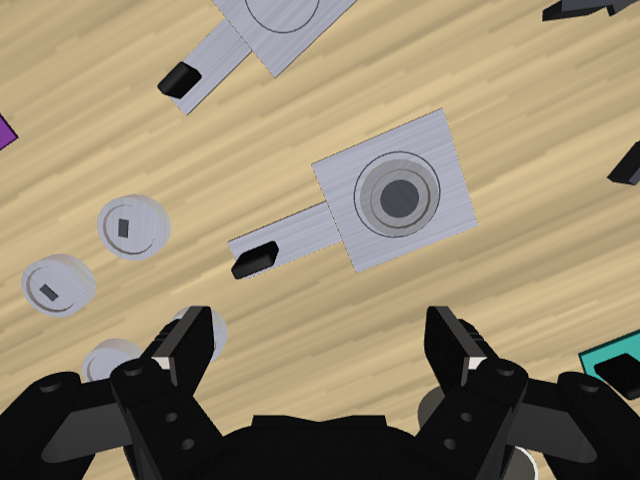

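Tin sits on the tray circle: dark patch at (400,198), circle centre about (397,194). Checking its offset numerically.

```bash
python3 - <<'E'
from h import *
c=cal("wrist"); im=cv2.imread("pics/w3.png");hsv=cv2.cvtColor(im,cv2.COLOR_BGR2HSV)
d=((hsv[...,2]<110)&(hsv[...,1]<110)).astype(np.uint8);m=np.zeros_like(d);m[165:230,372:428]=1;d*=m
d=cv2.morphologyEx(d,cv2.MORPH_OPEN,np.ones((5,5)))
M=cv2.moments(d,True);u,v=M['m10']/M['m00'],M['m01']/M['m00'];print(u,v,[plane(c,u,v,z)[:2].round(4) for z in(.02,.022)])
E
```

```text
399.2342105263158 198.31315789473683 [array([ 0.5219, -0.0228]), array([ 0.5214, -0.0231])]
```

>>> {"api": "carry_out", "payload": {"targets": [[-2.8,-3,0,0,1],[-2.8,-3,0,0,1],[-2.8,-3,2,0,1],[-2.8,-3,2,0,1],[0,0,2,0,1],[0,0,2,0,1],[0,0,0,0,1],[0,0,0,0,1],[0,0,0,0,1]]}}

```text
t: 10.1
eef_pos: [0.5623, -0.2522, 0.105]
tool_rot: [0.0, 0.226, 0.974, -0.0]
contact_force: [-0.7, -0.1, 0.4]
gripper_width: 1.0
grasp_force: 0.0
```

```bash
python3 - <<'E'
from h import *
c,im=shot()
for d in discs(im,c): print(*d)
E
python3 d.py "[.5624,-.2538,.003]"
```

```text
197.4 296.2 [ 0.5559 -0.347 ] [87. 75.] 0.81
317.4 249.5 [ 0.5623 -0.2542] [86. 85.] 0.99
122.2 168.8 [ 0.4577 -0.3433] [ 93. 103.] 0.99
240.5 70.9 [ 0.4411 -0.246 ] [109. 101.] 0.99
522.2 85.2 [ 0.5233 -0.0964] [154. 267.] 0.75
[ 0.5624 -0.2523  0.1053] shift cm [-0.05 -0.14 10.23]
```

>>> {"api": "carry_out", "payload": {"targets": [[-0.1,-0.17,3,0,1],[0,0,4,0,1],[0,0,2,0,1],[0,0,1.2,0,1],[0,0,0,0,1],[0,0,0,0,0.5],[0,0,0,0,0.2],[0,0,0,0,0.1],[0,0,0,0,0.1],[0,0,0,0,0.1],[0,0,0,0,0.1]]}}

```text
t: 11.25
eef_pos: [0.563, -0.2552, 0.0044]
tool_rot: [0.002, 0.226, 0.974, -0.0]
contact_force: [-1.4, 0.5, 5.4]
gripper_width: 0.655
grasp_force: 52.4
```

```bash
python3 d.py "[.522,-.0226,.12]"; python3 d.py "[.5623,-.2542,.003]"
```

```text
[ 0.563  -0.2552  0.0044] shift cm [ 13.91  19.07 -11.59]
[ 0.563  -0.2552  0.0044] shift cm [0.11 0.06 0.14]
```

>>> {"api": "carry_out", "payload": {"targets": [[0,0,-2,0,0.1],[0,0,-4.5,0,0.1],[0,0,-4.5,0,0.1],[2.76,3.8,0,0,0.1],[2.76,3.8,0,0,0.1],[2.76,3.8,0,0,0.1],[2.76,3.8,0,0,0.1],[2.76,3.8,0,0,0.1],[0,0,2,0,0.1],[0,0,2,0,0.1],[0,0,0,0,0.1],[0,0,0,0,0.1]]}}

```text
t: 12.45
eef_pos: [0.5221, -0.0237, 0.0731]
tool_rot: [0.0, 0.227, 0.974, 0.0]
contact_force: [0.2, -0.8, -0.1]
gripper_width: 0.659
grasp_force: 53.2
```

```bash
python3 - <<'E'
from h import *
c,im=shot();o=bot.get_obs();e=o["eef_pos"];save("w4.png",im[150:450,120:520])
E
python3 d.py "[.522,-.0226,.0264]"
```

```text
[ 0.5225 -0.0239  0.0735] shift cm [0.11 0.09 4.71]
```

View pics/w4.png

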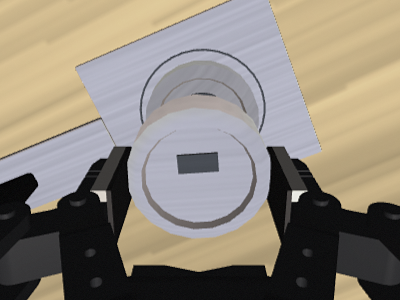

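Can held level, its top centred at about (319,321); tin below it on the circle.

```bash
python3 - <<'E'
from h import *
c=cal("wrist");o=bot.get_obs();e=o["eef_pos"]
print(tool(o["tool_rot"],plane(c,319,321.5,e[2]+.0176)-e),e, tool(o["tool_rot"],np.array([.522,-.0226,.0264])-e))
E
```

```text
[ 0.52882531 -0.08204527 -1.76082487] [ 0.52248721 -0.02387773  0.07346988] [0.10695496 0.0893982  4.70690995]
```

>>> {"api": "carry_out", "payload": {"targets": [[0,0.08,2,0,0.1],[0,0,1.5,0,0.1],[0,0,0.5,0,0.1],[0,0,0,0,0.1],[0,0,0,0,0.1],[0,0,0,0,0.1]]}}

```text
t: 13.1
eef_pos: [0.5226, -0.0226, 0.0329]
tool_rot: [0.0, 0.227, 0.974, 0.0]
contact_force: [-0.2, 0.6, -0.3]
gripper_width: 0.656
grasp_force: 53.2
```

```bash
python3 d.py "[.522,-.0226,.0264]"
```

```text
[ 0.5226 -0.0226  0.0329] shift cm [ 0.06 -0.02  0.65]
```

>>> {"api": "carry_out", "payload": {"targets": [[-0.05,0,0.4,0,0.1],[0,0,0.25,0,0.1],[0,0,0.05,0,0.1],[0,0,0,0,0.1],[0,0,0,0,0.1]]}}

```text
t: 13.6
eef_pos: [0.5229, -0.0226, 0.0263]
tool_rot: [0.0, 0.226, 0.974, 0.001]
contact_force: [-3.9, 0.1, 14.4]
gripper_width: 0.659
grasp_force: 54.5
```

>>> {"api": "carry_out", "payload": {"targets": [[0,0,-0.05,0,0.4],[0,0,0,0,0.8],[0,0,0,0,1],[0,0,-1,0,1],[0,0,-3,0,1],[0,0,-4,0,1],[0,0,-4,0,1],[-1.3,-3.5,-3,0,1],[-1.3,-3.5,0,0,1],[0,0,0,0,1],[0,0,0,0,1],[0,0,0,0,1]]}}

```text
t: 14.8
eef_pos: [0.5148, -0.0959, 0.1755]
tool_rot: [-0.0, 0.226, 0.974, 0.0]
contact_force: [-0.8, -0.3, 0.5]
gripper_width: 0.999
grasp_force: 0.0
```

```bash
cat >> h.py <<'E'
def mark(c,im,p,z,half=.012):
    "centroid of dark patch near p at height z"
    hsv=cv2.cvtColor(im,cv2.COLOR_RGB2HSV); u,v=map(int,proj(c,[p[0],p[1],z])); r=28
    d=((hsv[...,2]<120)&(hsv[...,1]<110)).astype(np.uint8); s=np.zeros_like(d); cv2.circle(s,(u,v),r,1,-1)
    d=cv2.morphologyEx(d*s,cv2.MORPH_OPEN,np.ones((4,4))); M=cv2.moments(d,True); 
    u,v=M['m10']/M['m00'],M['m01']/M['m00']; return round(u,1),round(v,1),plane(c,u,v,z)[:2].round(4)
def hullc(c,im,p,z,r=.05):
    "centroid of outline"
    pass
E
python3 - <<'E'
from h import *
c,im=shot();save("w5.png",im)
print(circ(c,im,[.522,-.0225]))
for d in discs(im,c): print(*d)
g=cv2.medianBlur(cv2.cvtColor(im,cv2.COLOR_RGB2GRAY),3);u,v=proj(c,[.522,-.0225,.044]);print(u,v,"expected r",29e-3*c["fx"]/(.17))
E
python3 d.py "[.5575,-.347,.1]"
```

```text
(array([ 0.5218, -0.0225]), np.float64(0.038), 384)
105.0 360.6 [ 0.5448 -0.3461] [33. 64.] 0.9
52.2 286.7 [ 0.4586 -0.3433] [65. 73.] 0.99
129.4 227.0 [ 0.4428 -0.2468] [67. 75.] 0.99
367.2 203.1 [ 0.5155 -0.0506] [126. 256.] 0.82
244.8 45.2 [ 0.3627 -0.0853] [ 90. 206.] 0.75
410.0064218553852 202.24317846430546 expected r 61.37944314696487
[ 0.5149 -0.0957  0.1754] shift cm [-14.88 -20.7    7.53]
```

View pics/w5.png

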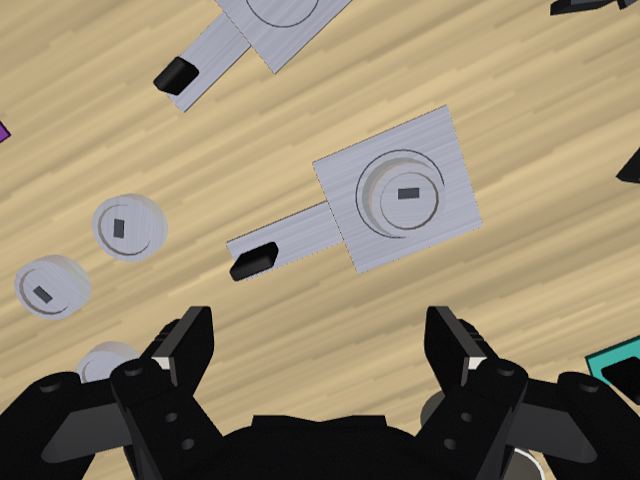

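Can on tin: its ring centre is at about (408.5,201.5) against an expected (410,202), so under 1 mm off. Next can.

>>> {"api": "carry_out", "payload": {"targets": [[-2.98,-4.14,0,0,1],[-2.98,-4.14,0,0,1],[-2.98,-4.14,0,0,1],[-2.98,-4.14,0,0,1],[-2.98,-4.14,2,0,1],[0,0,3,0,1],[0,0,2,0,1],[0,0,0,0,1],[0,0,0,0,1],[0,0,0,0,1]]}}

```text
t: 15.85
eef_pos: [0.5571, -0.3398, 0.1088]
tool_rot: [0.001, 0.226, 0.974, -0.0]
contact_force: [-0.2, -1.0, -1.0]
gripper_width: 1.002
grasp_force: 0.0
```

```bash
python3 - <<'E'
from h import *
c,im=shot()
for d in discs(im,c): print(*d)
E
python3 d.py "[.5575,-.347,.003]"
```

```text
310.5 252.1 [ 0.5577 -0.3476] [85. 84.] 0.99
246.0 112.2 [ 0.4572 -0.3428] [100.  96.] 0.99
576.3 50.4 [ 0.5142 -0.1474] [ 67. 149.] 0.65
378.9 29.4 [ 0.4517 -0.2495] [ 69. 103.] 0.93
[ 0.5571 -0.34    0.1089] shift cm [-0.33 -0.61 10.6 ]
```

>>> {"api": "carry_out", "payload": {"targets": [[-0.35,-0.63,3,0,1],[0,0,4,0,1],[0,0,2.4,0,1],[0,0,1.2,0,1],[0,0,0,0,1],[0,0,0,0,0.5],[0,0,0,0,0.2],[0,0,0,0,0.1],[0,0,0,0,0.1],[0,0,0,0,0.1],[0,0,0,0,0.1]]}}

```text
t: 17.0
eef_pos: [0.5577, -0.3482, 0.0039]
tool_rot: [0.002, 0.226, 0.974, -0.0]
contact_force: [-0.9, 0.6, 6.2]
gripper_width: 0.657
grasp_force: 52.7
```

```bash
python3 d.py "[.522,-.0226,.12]"; python3 d.py "[.5577,-.3476,.003]"
```

```text
[ 0.5577 -0.3482  0.0039] shift cm [ 17.52  27.65 -11.67]
[ 0.5577 -0.3482  0.0039] shift cm [0.03 0.06 0.09]
```

>>> {"api": "carry_out", "payload": {"targets": [[0,0,-2,0,0.1],[0,0,-4.5,0,0.1],[0,0,-4.5,0,0.1],[2.5,3.95,0,0,0.1],[2.5,3.95,0,0,0.1],[2.5,3.95,0,0,0.1],[2.5,3.95,0,0,0.1],[2.5,3.95,0,0,0.1],[2.5,3.95,0,0,0.1],[2.5,3.95,0,0,0.1],[0,0,2,0,0.1],[0,0,0,0,0.1]]}}

```text
t: 18.2
eef_pos: [0.5205, -0.0197, 0.0911]
tool_rot: [-0.001, 0.224, 0.975, 0.0]
contact_force: [-1.4, -0.4, -1.9]
gripper_width: 0.654
grasp_force: 53.2
```

>>> {"api": "carry_out", "payload": {"targets": [[0,0,1,0,0.1],[0,0,0,0,0.1],[0,0,0,0,0.1]]}}

```text
t: 18.5
eef_pos: [0.5214, -0.0237, 0.0819]
tool_rot: [0.0, 0.228, 0.974, -0.0]
contact_force: [-0.2, -0.2, -0.4]
gripper_width: 0.658
grasp_force: 53.2
```

```bash
python3 d.py "[.522,-.0226,.048]"
```

```text
[ 0.5214 -0.0237  0.0819] shift cm [-0.    0.12  3.39]
```

>>> {"api": "carry_out", "payload": {"targets": [[0,0.1,1.5,0,0.1],[0,0,1.2,0,0.1],[0,0,0.3,0,0.1],[0,0,0,0,0.1],[0,0,0,0,0.1],[0,0,0,0,0.1]]}}

```text
t: 19.1
eef_pos: [0.522, -0.0211, 0.0518]
tool_rot: [0.0, 0.226, 0.974, 0.0]
contact_force: [0.3, -0.1, 0.0]
gripper_width: 0.655
grasp_force: 53.2
```

```bash
python3 d.py "[.522,-.0226,.048]"
```

```text
[ 0.522  -0.0211  0.0518] shift cm [-0.06 -0.13  0.38]
```

>>> {"api": "carry_out", "payload": {"targets": [[-0.05,-0.12,0.1,0,0.1],[0,0,0.2,0,0.1],[0,0,0.05,0,0.1],[0,0,0,0,0.1],[0,0,0,0,0.1]]}}

```text
t: 19.6
eef_pos: [0.5216, -0.0223, 0.0481]
tool_rot: [-0.0, 0.226, 0.974, 0.0]
contact_force: [-0.7, -0.1, -0.5]
gripper_width: 0.655
grasp_force: 53.2
```

>>> {"api": "carry_out", "payload": {"targets": [[0,0,0.08,0,0.1],[0,0,0,0,0.1],[0,0,0,0,0.1]]}}

```text
t: 19.9
eef_pos: [0.5217, -0.0223, 0.0478]
tool_rot: [-0.0, 0.226, 0.974, 0.0]
contact_force: [-2.2, 0.5, 8.4]
gripper_width: 0.657
grasp_force: 54.2
```

>>> {"api": "carry_out", "payload": {"targets": [[0,0,-0.05,0,0.4],[0,0,0,0,0.8],[0,0,0,0,1],[0,0,-1,0,1],[0,0,-3,0,1],[0,0,-4,0,1],[0,0,-4,0,1],[-1.3,-3.5,-2,0,1],[-1.3,-3.5,0,0,1],[0,0,0,0,1],[0,0,0,0,1],[0,0,0,0,1]]}}

```text
t: 21.1
eef_pos: [0.514, -0.0957, 0.1876]
tool_rot: [-0.0, 0.226, 0.974, 0.0]
contact_force: [0.2, -0.1, -0.2]
gripper_width: 1.001
grasp_force: 0.0
```

```bash
cat >> h.py <<'E'
def ring(c,im,p,z,r0=.0205):
    "groove circle on a can's top: dark thin pixels around p"
    return circ(c,im,p,z,r0,.004)
E
python3 - <<'E'
from h import *
c,im=shot();save("w6.png",im[90:330,220:540])
print(circ(c,im,[.522,-.0225]), proj(c,[.522,-.0225,.066]),proj(c,[.522,-.0225,.044]))
for r in(.019,.02,.021,.022): print(ring(c,im,[.522,-.0225],.066,r))
for d in discs(im,c): print(*d)
E
python3 d.py "[.459,-.343,.1]"
```

```text
(array([ 0.5226, -0.0221]), np.float64(0.0381), 333) (np.float64(413.316602883228), np.float64(205.63282233164898)) (np.float64(406.3582783866003), np.float64(200.69631454849412))
(array([0., 0.]), np.float64(0.0), 0)
(array([ 0.52  , -0.0235]), np.float64(0.0208), 51)
(array([ 0.52  , -0.0235]), np.float64(0.0214), 273)
(array([ 0.5205, -0.0233]), np.float64(0.0218), 335)
61.6 282.6 [ 0.4587 -0.3432] [64. 70.] 0.99
136.3 224.8 [ 0.4429 -0.2468] [65. 72.] 0.98
365.2 202.1 [ 0.5157 -0.0511] [122. 247.] 0.82
250.1 45.5 [ 0.3606 -0.0821] [ 94. 206.] 0.75
[ 0.5141 -0.0954  0.1875] shift cm [ -5.94 -24.66   8.74]
```

View pics/w6.png

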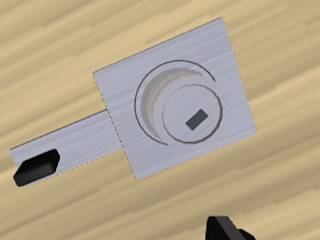

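Second can is on; its groove centre is at (.5202,-.0234), about 2 mm off. On to the third can.

>>> {"api": "carry_out", "payload": {"targets": [[-0.99,-4.11,0,0,1],[-0.99,-4.11,0,0,1],[-0.99,-4.11,0,0,1],[-0.99,-4.11,0,0,1],[-0.99,-4.11,0,0,1],[-0.99,-4.11,2,0,1],[0,0,4,0,1],[0,0,2.5,0,1],[0,0,0,0,1],[0,0,0,0,1],[0,0,0,0,1]]}}

```text
t: 22.25
eef_pos: [0.4598, -0.3442, 0.1041]
tool_rot: [0.001, 0.226, 0.974, -0.0]
contact_force: [-0.2, -0.2, 0.4]
gripper_width: 1.004
grasp_force: 0.0
```

```bash
python3 - <<'E'
from h import *
c,im=shot()
for d in discs(im,c): print(*d)
E
python3 d.py "[.459,-.343,.003]"
```

```text
322.3 247.1 [ 0.4596 -0.3424] [87. 86.] 0.99
600.1 196.5 [ 0.5087 -0.163 ] [55. 90.] 0.65
449.4 161.0 [ 0.4436 -0.2442] [95. 99.] 0.99
[ 0.4599 -0.3443  0.1043] shift cm [ 0.16  0.08 10.13]
```

>>> {"api": "carry_out", "payload": {"targets": [[0.1,0.14,3,0,1],[0,0,4,0,1],[0,0,2,0,1],[0,0,1.1,0,1],[0,0,0,0,1],[0,0,0,0,0.5],[0,0,0,0,0.2],[0,0,0,0,0.1],[0,0,0,0,0.1],[0,0,0,0,0.1],[0,0,0,0,0.1]]}}

```text
t: 23.4
eef_pos: [0.4594, -0.3432, 0.0036]
tool_rot: [0.001, 0.226, 0.974, -0.0]
contact_force: [-0.8, 0.5, 6.6]
gripper_width: 0.66
grasp_force: 52.1
```

```bash
python3 d.py "[.522,-.0226,.14]"; python3 d.py "[.4594,-.3427,.003]"
```

```text
[ 0.4594 -0.3432  0.0036] shift cm [  8.49  31.53 -13.66]
[ 0.4594 -0.3432  0.0036] shift cm [0.02 0.04 0.06]
```

>>> {"api": "carry_out", "payload": {"targets": [[0,0,-3,0,0.1],[0,0,-5,0,0.1],[0,0,-5,0,0.1],[1.06,3.94,0,0,0.1],[1.06,3.94,0,0,0.1],[1.06,3.94,0,0,0.1],[1.06,3.94,0,0,0.1],[1.06,3.94,0,0,0.1],[1.06,3.94,0,0,0.1],[1.06,3.94,0,0,0.1],[1.06,3.94,0,0,0.1],[0,0,1,0,0.1]]}}

```text
t: 24.6
eef_pos: [0.5239, -0.0152, 0.1229]
tool_rot: [0.001, 0.222, 0.975, 0.002]
contact_force: [0.5, 0.1, 0.0]
gripper_width: 0.656
grasp_force: 53.6
```

>>> {"api": "carry_out", "payload": {"targets": [[0,0,1,0,0.1],[0,0,1,0,0.1],[0,0,0,0,0.1],[0,0,0,0,0.1]]}}

```text
t: 25.0
eef_pos: [0.5209, -0.0237, 0.1017]
tool_rot: [-0.0, 0.228, 0.974, -0.0]
contact_force: [-0.8, -0.2, 0.6]
gripper_width: 0.653
grasp_force: 53.6
```

```bash
python3 d.py "[.5222,-.0225,.0696]"
```

```text
[ 0.5209 -0.0237  0.1017] shift cm [-0.06  0.17  3.21]
```

>>> {"api": "carry_out", "payload": {"targets": [[-0.06,0.1,1.5,0,0.1],[0,0,1,0,0.1],[0,0,0.3,0,0.1],[0,0,0,0,0.1],[0,0,0,0,0.1],[0,0,0,0,0.1]]}}

```text
t: 25.6
eef_pos: [0.5225, -0.0216, 0.074]
tool_rot: [0.0, 0.226, 0.974, 0.0]
contact_force: [0.8, 0.6, 0.4]
gripper_width: 0.657
grasp_force: 53.6
```

```bash
python3 d.py "[.5222,-.0225,.0696]"
```

```text
[ 0.5225 -0.0216  0.074 ] shift cm [-0.01 -0.1   0.44]
```

>>> {"api": "carry_out", "payload": {"targets": [[0,-0.08,0.2,0,0.1],[0,0,0.2,0,0.1],[0,0,0.08,0,0.1],[0,0,0,0,0.1],[0,0,0,0,0.1]]}}

```text
t: 26.1
eef_pos: [0.5221, -0.0222, 0.0696]
tool_rot: [0.0, 0.226, 0.974, 0.0]
contact_force: [-2.3, 0.1, 9.0]
gripper_width: 0.652
grasp_force: 54.5
```

Release, rise, and go towards the last can.

>>> {"api": "carry_out", "payload": {"targets": [[0,0,-0.05,0,0.4],[0,0,0,0,0.8],[0,0,0,0,1],[0,0,-1,0,1],[0,0,-3,0,1],[0,0,-4,0,1],[0,0,-4,0,1],[-1.3,-3.5,-1,0,1],[-1.3,-3.5,0,0,1],[0,0,0,0,1],[0,0,0,0,1],[0,0,0,0,1]]}}

```text
t: 27.3
eef_pos: [0.5144, -0.0956, 0.1994]
tool_rot: [-0.0, 0.226, 0.974, 0.0]
contact_force: [-0.3, 0.3, 0.2]
gripper_width: 0.999
grasp_force: 0.0
```

```bash
python3 - <<'E'
from h import *
c,im=shot();save("w7.png",im[90:330,220:540])
print(circ(c,im,[.522,-.0225]))
print(ring(c,im,[.522,-.0225],.088,.0215))
for d in discs(im,c): print(*d)
E
python3 d.py "[.443,-.246,.1]"
```

```text
(array([ 0.5221, -0.0224]), np.float64(0.038), 340)
(array([ 0.5205, -0.0233]), np.float64(0.0216), 365)
142.1 221.5 [ 0.4428 -0.2468] [62. 70.] 0.99
361.2 202.2 [ 0.5171 -0.0539] [120. 240.] 0.79
253.6 45.4 [ 0.359  -0.0801] [ 96. 205.] 0.75
[ 0.5144 -0.0954  0.1993] shift cm [ -0.21 -16.67   9.93]
```

>>> {"api": "carry_out", "payload": {"targets": [[0,-4.1,0,0,1],[0,-4.1,0,0,1],[-0.1,-4.1,1,0,1],[-0.1,-4.3,3,0,1],[0,0,4,0,1],[0,0,2,0,1],[0,0,0,0,1],[0,0,0,0,1],[0,0,0,0,1]]}}

```text
t: 28.25
eef_pos: [0.445, -0.2445, 0.102]
tool_rot: [0.001, 0.226, 0.974, -0.0]
contact_force: [0.1, 0.3, -0.4]
gripper_width: 0.999
grasp_force: 0.0
```

```bash
python3 - <<'E'
from h import *
c,im=shot()
for d in discs(im,c): print(*d)
E
python3 d.py "[.443,-.246,.003]"
```

```text
317.2 249.3 [ 0.444  -0.2461] [88. 87.] 0.99
555.2 241.6 [ 0.51   -0.0991] [147. 241.] 0.64
466.6 38.6 [ 0.3674 -0.1121] [ 79. 221.] 0.71
[ 0.445  -0.2445  0.1021] shift cm [ 0.14 -0.22  9.91]
```

>>> {"api": "carry_out", "payload": {"targets": [[0.05,-0.17,3,0,1],[0,0,4,0,1],[0,0,2,0,1],[0,0,0.9,0,1],[0,0,0,0,1],[0,0,0,0,0.5],[0,0,0,0,0.2],[0,0,0,0,0.1],[0,0,0,0,0.1],[0,0,0,0,0.1],[0,0,0,0,0.1]]}}

```text
t: 29.4
eef_pos: [0.4436, -0.2463, 0.0035]
tool_rot: [0.001, 0.226, 0.974, 0.0]
contact_force: [-2.0, 1.6, 9.5]
gripper_width: 0.661
grasp_force: 51.1
```

```bash
python3 d.py "[.5222,-.0225,.16]"; python3 d.py "[.4438,-.2464,.003]"
```

```text
[ 0.4436 -0.2463  0.0035] shift cm [  2.78  23.57 -15.63]
[ 0.4436 -0.2463  0.0035] shift cm [-0.02  0.    0.05]
```

>>> {"api": "carry_out", "payload": {"targets": [[0,0,-3,0,0.1],[0,0,-4,0,0.1],[0,0,-4,0,0.1],[0,0,-4,0,0.1],[0.46,3.93,0,0,0.1],[0.46,3.93,0,0,0.1],[0.46,3.93,0,0,0.1],[0.46,3.93,0,0,0.1],[0.46,3.93,0,0,0.1],[0.48,3.93,0,0,0.1],[0,0,1,0,0.1],[0,0,1,0,0.1]]}}

```text
t: 30.6
eef_pos: [0.5221, -0.021, 0.1321]
tool_rot: [0.001, 0.225, 0.974, 0.0]
contact_force: [-0.7, -0.4, -0.4]
gripper_width: 0.66
grasp_force: 53.8
```

>>> {"api": "carry_out", "payload": {"targets": [[0,0,1,0,0.1],[0,0,0,0,0.1],[0,0,0,0,0.1],[0,0,0,0,0.1]]}}

```text
t: 31.0
eef_pos: [0.5217, -0.023, 0.1222]
tool_rot: [0.0, 0.227, 0.974, 0.0]
contact_force: [-0.2, -0.1, -0.4]
gripper_width: 0.655
grasp_force: 53.8
```

```bash
python3 d.py "[.5222,-.0225,.0915]"
```

```text
[ 0.5217 -0.023   0.1222] shift cm [-0.02  0.07  3.07]
```

>>> {"api": "carry_out", "payload": {"targets": [[0,0,1.5,0,0.1],[0,0,1,0,0.1],[0,0,0.2,0,0.1],[0,0,0,0,0.1],[0,0,0,0,0.1],[0,0,0,0,0.1]]}}

```text
t: 31.6
eef_pos: [0.5219, -0.0221, 0.0951]
tool_rot: [0.0, 0.226, 0.974, 0.0]
contact_force: [-0.1, -0.8, 0.5]
gripper_width: 0.659
grasp_force: 53.8
```

```bash
python3 d.py "[.5222,-.0225,.0915]"
```

```text
[ 0.5219 -0.0221  0.0951] shift cm [-0.05 -0.02  0.36]
```

>>> {"api": "carry_out", "payload": {"targets": [[-0.04,0,0.15,0,0.1],[0,0,0.15,0,0.1],[0,0,0.1,0,0.1],[0,0,0,0,0.1],[0,0,0,0,0.1]]}}

```text
t: 32.1
eef_pos: [0.5223, -0.0222, 0.0916]
tool_rot: [0.0, 0.226, 0.974, 0.0]
contact_force: [-2.7, 0.3, 9.4]
gripper_width: 0.658
grasp_force: 55.1
```

>>> {"api": "carry_out", "payload": {"targets": [[0,0,-0.05,0,0.4],[0,0,0,0,0.8],[0,0,0,0,1],[0,0,-1,0,1],[0,0,-3,0,1],[0,0,-4,0,1],[0,0,-4,0,1],[-1.3,-3.5,-1,0,1],[-1.3,-3.5,0,0,1],[-1.3,-3,0,0,1],[0,0,0,0,1],[0,0,0,0,1]]}}

```text
t: 33.3
eef_pos: [0.5127, -0.1298, 0.2218]
tool_rot: [0.0, 0.228, 0.974, 0.0]
contact_force: [0.1, 0.7, -0.3]
gripper_width: 1.001
grasp_force: 0.0
```

>>> {"api": "carry_out", "payload": {"targets": [[0,0,0,8.5,1],[0,0,0,8.5,1],[0,0,0,8.5,1],[0,0,0,8.5,1],[0,0,0,8.5,1],[0,0,0,8.5,1],[0,0,0,8.5,1],[0,0,0,7.9,1],[0,0,0,0,1],[0,0,0,0,1],[0,0,0,0,1]]}}

```text
t: 34.4
eef_pos: [0.513, -0.1285, 0.2213]
tool_rot: [-0.0, 0.728, 0.686, 0.0]
contact_force: [0.4, -0.0, 0.7]
gripper_width: 1.003
grasp_force: 0.0
```

```bash
python3 - <<'E'
from h import *
c,im=shot();save("w8.png",im); o=bot.get_obs()
print(np.round(o["q"],2),np.round(o["tool_rot"],3))
print(circ(c,im,[.522,-.0225]),ring(c,im,[.522,-.0225],.11,.0215))
print(proj(c,[.522,-.0225,.11]))
E
python3 d.py "[.5148,-.1565,.04]"
```

```text
[-0.79  0.51  1.25  1.96 -0.56  1.07  0.65] [-0.     0.728  0.686  0.   ]
(array([ 0.5222, -0.0212]), np.float64(0.0383), 203) (array([ 0.5215, -0.0233]), np.float64(0.0217), 536)
(np.float64(324.05581559643), np.float64(82.52759966768718))
[ 0.5129 -0.1287  0.2214] shift cm [-2.77  0.35 18.14]
```

View pics/w8.png

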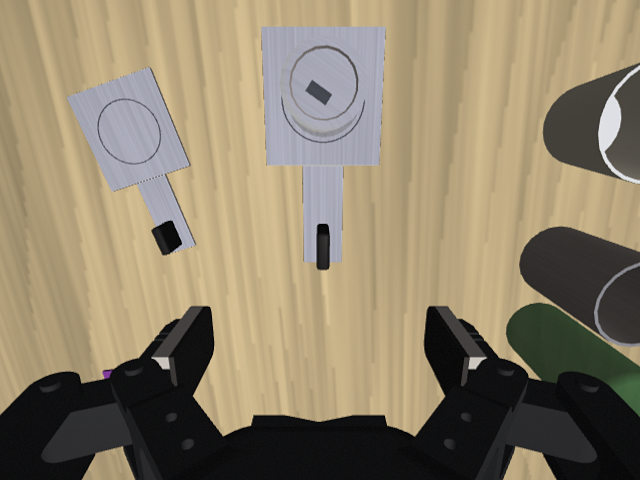

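Stack of tin + four cans is straight (top ring centred at (324,82), expected (324,82.5)); the fin at (322,246) is in line with the tool. Pinching the fin.

>>> {"api": "carry_out", "payload": {"targets": [[-1.4,0.17,3,0,1],[-1.37,0.18,4,0,1],[0,0,4,0,1],[0,0,4,0,1],[0,0,3,0,1],[0,0,1.6,0,1],[0,0,0,0,1],[0,0,0,0,1],[0,0,0,0,1]]}}

```text
t: 35.35
eef_pos: [0.5156, -0.1573, 0.0265]
tool_rot: [0.001, 0.729, 0.685, 0.001]
contact_force: [-0.6, -0.4, 0.0]
gripper_width: 0.995
grasp_force: 0.0
```

```bash
python3 d.py "[.5148,-.1565,.018]"
```

```text
[ 0.5156 -0.1573  0.0265] shift cm [ 0.08 -0.08  0.85]
```

>>> {"api": "carry_out", "payload": {"targets": [[0.05,-0.08,0.8,0,0.8],[0,0,0,0,0.5],[0,0,0,0,0.2],[0,0,0,0,0],[0,0,0,0,-0.2],[0,0,0,0,-0.4],[0,0,0,0,-0.5],[0,0,0,0,-0.6],[0,0,0,0,-0.7],[0,0,0,0,-0.85],[0,0,0,0,-1],[0,0,0,0,-1]], "force": 60}}

```text
t: 36.55
eef_pos: [0.5143, -0.1566, 0.0176]
tool_rot: [0.0, 0.729, 0.685, 0.0]
contact_force: [0.8, -0.7, 2.0]
gripper_width: 0.13
grasp_force: 59.0
```

```bash
python3 - <<'E'
from h import *
c,im=shot("top");o=bot.get_obs()
print(o["eef_pos"],o["tool_rot"],o["contact_force"],o["grasp_force"])
sc,si=shot("side");
save("s1.png",cv2.resize(si[130:370,200:400],None,fx=2.4,fy=2.4,interpolation=cv2.INTER_CUBIC))
save("t1.png",cv2.resize(im[190:310,100:350],None,fx=3.2,fy=3.2,interpolation=cv2.INTER_CUBIC))
E
```

```text
[ 0.51429517 -0.15652717  0.01752919] [2.82045415e-04 7.28823799e-01 6.84701201e-01 2.36484698e-04] [0.81208789 0.51030321 2.87922985] 59.029006361961365
```

View pics/t1.png

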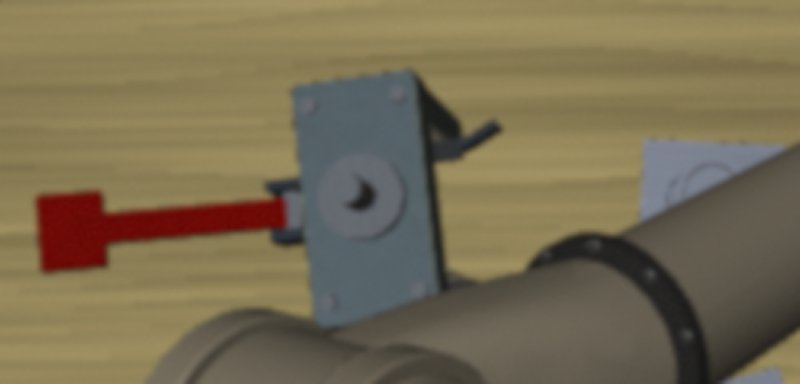

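The top view shows the press head corners, at full-image px about (191.5,217), (229,212), (239,282) and (199,292), with the lever pad centre near (122,262). The arm crosses over the press side, so I check its height in the side view.

View pics/s1.png

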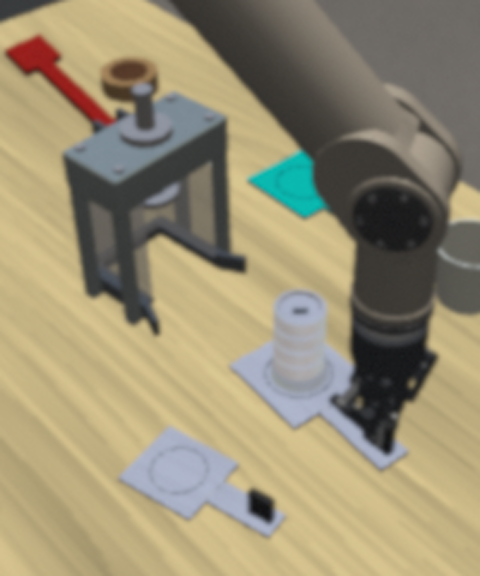

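```bash
python3 - <<'E'
from h import *
c=cal("top")
f=lambda x,y:(100+x/3.2,190+y/3.2)
b=[f(292,86),f(411,70),f(442,291)]  # head top corners: back-far, front-far, front-near
A,B,C=[plane(c,u,v,.215)[:2] for u,v in b]
print(A,B,C,np.linalg.norm(A-B),np.linalg.norm(B-C),"centre",(A+C)/2)
print("y dirs",np.degrees(np.arctan2(*(A-B)[::-1])),"x dir",np.degrees(np.arctan2(*(B-C)[::-1])))
print("hub",plane(c,*f(358,195),.22),plane(c,*f(358,192),.273))
P=[plane(c,*f(x,y),.247)[:2] for x,y in((72,231),)];print("pad",P)
im=imaging.read_camera("top");hsv=cv2.cvtColor(im,cv2.COLOR_RGB2HSV)
r=((hsv[...,1]>150)&((hsv[...,0]<8)|(hsv[...,0]>172))).astype(np.uint8);r[:,250:]=0;r[:220]=0;r[300:]=0
ys,xs=np.nonzero(r);s=(xs>136)&(xs<186)
# lever arm centreline: z from .247 at pad to ~.19 at hinge
L=[]
for u in range(138,184,3):
    v=ys[xs==u].mean(); 
    p=plane(c,u,v,.22);L.append(p[:2])
L=np.array(L);k=np.polyfit(L[:,1],L[:,0],1);print("lever line slope deg",np.degrees(np.arctan(k[0])))
E
```

```text
[0.58834022 0.27264108] [0.59828058 0.18797025] [0.44120406 0.16486143] 0.08525233144371148 0.15876728717533056 centre [0.51477214 0.21875126]
y dirs 96.69587680167652 x dir 8.369217355764569
hub [0.50889429 0.22332157 0.22      ] [0.50429345 0.21114196 0.273     ]
pad [array([0.48431014, 0.41235676])]
lever line slope deg -3.8260950529615587
```

```bash
python3 - <<'E'
from h import *
c=cal("top");s=cal("side")
f=lambda x,y:(100+x/3.2,190+y/3.2); g=lambda x,y:(200+x/2.4,130+y/2.4)
def tri(a,b):
    o1,d1=ray(c,*a);o2,d2=ray(s,*b);t=np.linalg.lstsq(np.c_[d1,-d2],o2-o1,rcond=None)[0]
    p,q=o1+t[0]*d1,o2+t[1]*d2; return (p+q)/2,np.linalg.norm(p-q)
B=np.array([plane(c,*f(x,y),.216)[:2] for x,y in((307,104),(398,93),(420,288),(330,301))])
ang=lambda d:np.degrees(np.arctan2(d[1],d[0]))
print("bolts",B.round(4).tolist(),"c",B.mean(0),"x",ang(B[0]-B[3]),ang(B[1]-B[2]),"y",ang(B[0]-B[1])-90,ang(B[3]-B[2])-90)
# side bolts: (173,99) ,(209,117),(118,171),(84,152)
S=np.array([plane(s,*g(x,y),.216)[:2] for x,y in((173,99),(209,117),(118,171),(84,152))])
print("side bolts",S.round(4).tolist(),"c",S.mean(0),"x",ang(S[0]-S[3]),ang(S[1]-S[2]),"y",ang(S[0]-S[1])-90,ang(S[3]-S[2])-90)
print("rodtop",tri(f(362,187),g(143,90)),"pad",tri(f(72,231),g(33,55)))
E
```

```text
bolts [[0.575, 0.2614], [0.5817, 0.1969], [0.4435, 0.18], [0.4355, 0.2427]] c [0.50890181 0.22025927] x 7.642422757895392 6.938132534715342 y 5.914094706995812 7.248854482975261
side bolts [[0.5767, 0.2584], [0.5837, 0.1995], [0.4431, 0.1815], [0.4362, 0.236]] c [0.50992663 0.21885391] x 9.037846044201654 7.303516548432217 y 6.838585953213752 7.279787875657078
rodtop (array([0.5049526 , 0.20805717, 0.28019139]), np.float64(0.004143581992989969)) pad (array([0.48520049, 0.41323274, 0.24397181]), np.float64(0.0013793171544073664))
```

Press: origin ≈ (.509,.2195), yaw ≈ 7° (the pad check agrees). Lining the tray up gently.

>>> {"api": "carry_out", "payload": {"targets": [[0.2,0.15,0,0,-1],[0.4,0.3,0,0,-1],[0.5,0.36,0,0,-1],[0.5,0.36,0,0,-1],[0.5,0.36,0,0,-1],[0.5,0.36,0,0,-1],[0.5,0.36,0,0,-1],[0.5,0.36,0,0,-1],[0.5,0.36,0,0,-1],[0.4,0.2,0,0,-1],[0.1,0.1,0,0,-1],[0,0,0,0,-1]]}}

```text
t: 37.9
eef_pos: [0.5481, -0.1144, 0.0176]
tool_rot: [0.0, 0.729, 0.684, -0.001]
contact_force: [-3.4, -4.0, 6.3]
gripper_width: 0.135
grasp_force: 59.7
```

>>> {"api": "carry_out", "payload": {"targets": [[0,0,0,-0.5,-1],[0,0,0,-1,-1],[0,0,0,-1.2,-1],[0,0,0,-1.2,-1],[0,0,0,-1.2,-1],[0,0,0,-1.2,-1],[0,0,0,-1.2,-1],[0,0,0,-1.2,-1],[0,0,0,-1.1,-1],[0,0,0,-0.6,-1],[0,0,0,-0.2,-1],[0,0,0,0,-1]]}}

```text
t: 39.1
eef_pos: [0.5498, -0.1123, 0.0175]
tool_rot: [0.0, 0.662, 0.75, 0.0]
contact_force: [4.2, 0.7, 5.8]
gripper_width: 0.128
grasp_force: 59.6
```

```bash
cat > pr.py <<'E'
from h import *
from scipy.spatial.transform import Rotation as Ro
o=bot.get_obs();w,x,y,z=o["tool_rot"];X=Ro.from_quat([x,y,z,w]).apply([1,0,0])
yaw=np.degrees(np.arctan2(X[1],X[0]))-90
P=np.array([.509,.2195]);yd=np.array([-.1219,.9925]);xd=np.array([.9925,.1219])
e=np.array(o["eef_pos"]); d=e[:2]-P
print("t",o["t"],"tool",e.round(4),"yaw",yaw.round(2),"tray along",((d@yd)*1000+135).round(1),"lat",((d@xd)*1000).round(1),"F",np.round(o["contact_force"],1),"grip",round(o["grasp_force"]))
E
python3 pr.py; python3 - <<'E'
from h import *
c,im=shot();save("w9.png",im)
E
```

```text
t 39.1 tool [ 0.5498 -0.1123  0.0175] yaw 7.1 tray along -199.3 lat 0.1 F [4.2 0.7 5.8] grip 60
```

View pics/w9.png

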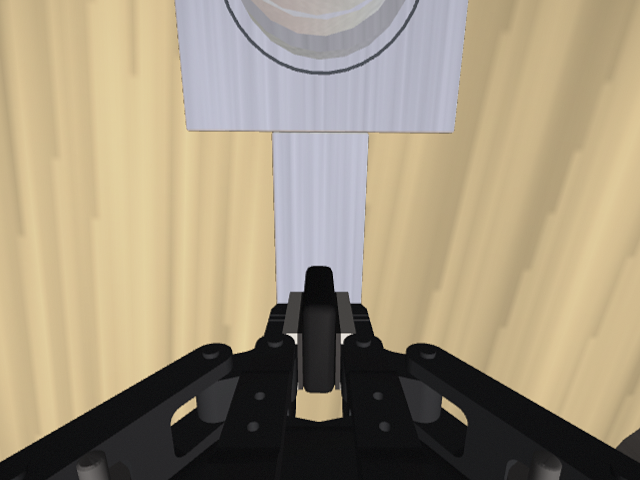

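Fin square in the pads, plate edge level at row 131, stack on the circle. Sliding towards the lead-ins.

>>> {"api": "carry_out", "payload": {"targets": [[0.2,0,0,0,-1],[0.5,0,0,0,-1],[0.6,0,0,0,-1],[0.7,0,0,0,-1],[0.7,0,0,0,-1],[0.7,0,0,0,-1],[0.7,0,0,0,-1],[0.7,0,0,0,-1],[0.7,0,0,0,-1],[0.5,0,0,0,-1],[0.2,0,0,0,-1],[0,0,0,0,-1]]}}

```text
t: 40.35
eef_pos: [0.5409, -0.0529, 0.0175]
tool_rot: [0.001, 0.662, 0.749, -0.001]
contact_force: [0.5, -5.5, 6.2]
gripper_width: 0.131
grasp_force: 59.7
```

```bash
python3 pr.py; python3 - <<'E'
from h import *
s,si=shot("side");c,t=shot("top")
cv2.imwrite("pics/_s.png",cv2.cvtColor(si,cv2.COLOR_RGB2BGR))
P=np.array([.509,.2195]);yd=np.array([-.1219,.9925]);xd=np.array([.9925,.1219])
S=cv2.resize(si[110:330,200:440],None,fx=2,fy=2,interpolation=cv2.INTER_CUBIC)
T=cv2.resize(t[195:310,180:340],None,fx=2,fy=2,interpolation=cv2.INTER_CUBIC)
W=cv2.resize(imaging.read_camera("wrist")[:240],None,fx=.5,fy=.5)
H=np.zeros((560,800,3),np.uint8);H[:S.shape[0],:S.shape[1]]=S;H[:T.shape[0],480:480+T.shape[1]]=T;H[240:360,480:800]=W
save("mix.png",H)
E
```

```text
t 40.35 tool [ 0.5409 -0.0529  0.0175] yaw 7.04 tray along -139.2 lat -1.5 F [ 0.5 -5.5  6.2] grip 60
```

>>> {"api": "carry_out", "payload": {"targets": [[0.2,0.1,0,0,-1],[0.4,0,0,0,-1],[0.5,0,0,0,-1],[0.5,0,0,0,-1],[0.5,0,0,0,-1],[0.5,0,0,0,-1],[0.5,0,0,0,-1],[0.4,0,0,0,-1],[0.3,0,0,0,-1],[0,0,0,0,-1]]}}

```text
t: 41.5
eef_pos: [0.5372, -0.0153, 0.0175]
tool_rot: [0.001, 0.662, 0.749, -0.001]
contact_force: [1.0, -5.5, 6.5]
gripper_width: 0.134
grasp_force: 59.8
```

```bash
python3 pr.py
```

```text
t 41.5 tool [ 0.5372 -0.0153  0.0175] yaw 7.03 tray along -101.5 lat -0.6 F [ 1.  -5.5  6.5] grip 60
```

>>> {"api": "carry_out", "payload": {"targets": [[0.2,0.05,0,0,-1],[0.4,0,0,0,-1],[0.5,0,0,0,-1],[0.5,0,0,0,-1],[0.5,0,0,0,-1],[0.5,0,0,0,-1],[0.5,0,0,0,-1],[0.5,0,0,0,-1],[0.5,0,0,0,-1],[0.4,0,0,0,-1],[0.3,0,0,0,-1],[0,0,0,0,-1]]}}

```text
t: 42.7
eef_pos: [0.5319, 0.0322, 0.0175]
tool_rot: [0.001, 0.663, 0.749, -0.001]
contact_force: [0.6, -5.0, 6.6]
gripper_width: 0.13
grasp_force: 59.9
```

```bash
python3 pr.py
```

```text
t 42.7 tool [0.5319 0.0322 0.0175] yaw 7.02 tray along -53.7 lat -0.1 F [ 0.6 -5.   6.6] grip 60
```

```bash
python3 - <<'E'
from h import *
o=bot.get_obs();c=cal("wrist");E=np.array(c["extrinsics"]);p=-E[:3,:3].T@E[:3,3]
print(tool(o["tool_rot"],p-o["eef_pos"]), np.round(o["q"],2))
E
```

```text
[  7.19967022  -0.08088944 -14.19938108] [-0.8   0.74  0.84  2.08 -0.87  0.71  0.74]
```

>>> {"api": "carry_out", "payload": {"targets": [[0.2,0,0,0,-1],[0.4,0,0,0,-1],[0.5,0,0,0,-1],[0.5,0,0,0,-1],[0.5,0,0,0,-1],[0.5,0,0,0,-1],[0.5,0,0,0,-1],[0.5,0,0,0,-1],[0.4,0,0,0,-1],[0.3,0,0,0,-1],[0,0,0,0,-1],[0,0,0,0,-1]]}}

```text
t: 43.9
eef_pos: [0.5267, 0.0747, 0.0175]
tool_rot: [0.001, 0.663, 0.749, -0.001]
contact_force: [0.2, -4.8, 6.8]
gripper_width: 0.131
grasp_force: 59.9
```

```bash
python3 pr.py
```

```text
t 43.9 tool [0.5267 0.0747 0.0175] yaw 7.01 tray along -10.9 lat -0.1 F [ 0.2 -4.8  6.8] grip 60
```

Last stretch slowly until the stop bar pushes back.

>>> {"api": "carry_out", "payload": {"targets": [[0.2,0,0,0,-1],[0.3,0,0,0,-1],[0.3,0,0,0,-1],[0.1,0,0,0,-1],[0.1,0,0,0,-1],[0.1,0,0,0,-1],[0,0,0,0,-1],[0,0,0,0,-1]]}}

```text
t: 44.7
eef_pos: [0.5254, 0.085, 0.0175]
tool_rot: [0.001, 0.663, 0.749, -0.002]
contact_force: [1.2, -7.3, 7.4]
gripper_width: 0.129
grasp_force: 59.8
```

```bash
python3 pr.py
```

```text
t 44.7 tool [0.5254 0.085  0.0175] yaw 6.97 tray along -0.5 lat -0.1 F [ 1.2 -7.3  7.4] grip 60
```

>>> {"api": "carry_out", "payload": {"targets": [[0.1,0,0,0,-1],[0.1,0,0,0,-1],[0.1,0,0,0,-1],[0,0,0,0,-1],[0,0,0,0,-1]]}}

```text
t: 45.2
eef_pos: [0.525, 0.0879, 0.0175]
tool_rot: [0.001, 0.663, 0.749, -0.002]
contact_force: [1.4, -7.2, 7.4]
gripper_width: 0.134
grasp_force: 59.8
```

```bash
python3 pr.py
```

```text
t 45.2 tool [0.525  0.0879 0.0175] yaw 6.97 tray along 2.5 lat -0.1 F [ 1.4 -7.2  7.4] grip 60
```

>>> {"api": "carry_out", "payload": {"targets": [[0.1,0,0,0,-1],[0.1,0,0,0,-1],[0.1,0,0,0,-1],[0,0,0,0,-1],[0,0,0,0,-1]]}}

```text
t: 45.7
eef_pos: [0.5246, 0.0886, 0.0175]
tool_rot: [0.002, 0.664, 0.748, -0.002]
contact_force: [1.3, -13.0, 5.6]
gripper_width: 0.126
grasp_force: 59.6
```

```bash
python3 pr.py
```

```text
t 45.7 tool [0.5246 0.0886 0.0175] yaw 6.86 tray along 3.2 lat -0.5 F [  1.3 -13.    5.6] grip 60
```

>>> {"api": "carry_out", "payload": {"targets": [[0.15,0,0,0,-1],[0.15,0,0,0,-1],[0,0,0,0,-1],[0,0,0,0,-1]]}}

```text
t: 46.1
eef_pos: [0.5243, 0.0886, 0.0176]
tool_rot: [0.004, 0.664, 0.747, -0.004]
contact_force: [1.9, -19.5, 4.3]
gripper_width: 0.13
grasp_force: 59.3
```

```bash
python3 pr.py
```

```text
t 46.1 tool [0.5243 0.0886 0.0176] yaw 6.73 tray along 3.2 lat -0.8 F [  1.9 -19.5   4.3] grip 59
```

Tray is against the stop (19 N, no further motion). Relaxing, releasing and rising.

>>> {"api": "carry_out", "payload": {"targets": [[-0.3,0,0,0,-1],[-0.2,0,0,0,-1],[0,0,0,0,-0.8],[0,0,0,0,-0.5],[0,0,0,0,0],[0,0,0,0,0.5],[0,0,0,0,0.5],[0,0,-1,0,0.5],[0,0,-3,0,0.5],[0,0,-4,0,0.5],[0,0,0,0,0.5]]}}

```text
t: 47.2
eef_pos: [0.5285, 0.0919, 0.1018]
tool_rot: [0.002, 0.663, 0.749, 0.003]
contact_force: [0.2, 0.5, 0.7]
gripper_width: 0.751
grasp_force: 0.0
```

```bash
python3 pr.py; python3 - <<'E'
from h import *
c,im=shot()
hsv=cv2.cvtColor(im,cv2.COLOR_RGB2HSV)
d=(hsv[...,2]<60).astype(np.uint8)
print([np.round(proj(c,[.5086+.135*.1219,.2227-.135*.9925,z]),0) for z in(.028,.05)])
save("w10.png",im)
u,v=map(int,proj(c,[.5086+.135*.1219,.2227-.135*.9925,.05])); s=d[v-45:v+45,u-25:u+25]; ys,xs=np.nonzero(s); print(xs.mean()+u-25,ys.mean()+v-45,xs.min(),xs.max(),ys.min(),ys.max())
E
```

```text
t 47.2 tool [0.5285 0.0919 0.1018] yaw 7.0 tray along 5.9 lat 3.8 F [0.2 0.5 0.7] grip 0
[array([313., 261.]), array([313., 274.])]
310.2983630952381 263.95684523809524 14 33 0 71
```

>>> {"api": "carry_out", "payload": {"targets": [[-0.5,0,-3,0,0],[0,0,-5,0,-1],[0,0,-5,0,-1],[0,0,-5,0,-1],[0,0,-5,0,-1],[0,0,-3,0,-1],[0,0,0,0,-1],[0,0,0,0,-1]]}}

```text
t: 48.05
eef_pos: [0.5259, 0.0875, 0.3569]
tool_rot: [-0.001, 0.662, 0.749, 0.0]
contact_force: [0.4, 0.5, -0.6]
gripper_width: 0.002
grasp_force: 0.0
```

```bash
python3 pr.py;python3 d.py "[.485,.4165,.3]"; python3 -c "
from h import *
print(np.round(bot.get_obs()['q'],2))"
```

```text
t 48.05 tool [0.5259 0.0875 0.3569] yaw 7.08 tray along 1.9 lat 0.7 F [ 0.4  0.5 -0.6] grip 0
[0.5259 0.0875 0.3569] shift cm [33.15 -0.    5.72]
[-1.33  0.36  1.39  1.78 -0.37  1.31  0.26]
```

>>> {"api": "carry_out", "payload": {"targets": [[1.5,0,0,0,-1],[3.5,0,0,0,-1],[3.5,0,0,0,-1],[3.5,0,0,0,-1],[3.5,0,0,0,-1],[3.5,0,0,0,-1],[3.5,0,0,0,-1],[3.5,0,0,0,-1],[3.5,0,0,0,-1],[3.5,0,0,0,-1],[0,0,0,0,-1],[0,0,0,0,-1]]}}

```text
t: 49.25
eef_pos: [0.4845, 0.4158, 0.355]
tool_rot: [0.0, 0.662, 0.75, -0.002]
contact_force: [1.0, -0.6, -0.1]
gripper_width: 0.001
grasp_force: 0.0
```

```bash
python3 d.py "[.485,.4165,.26]"; python3 -c "
from h import *
print(np.round(bot.get_obs()['q'],2))
c,im=shot();hsv=cv2.cvtColor(im,cv2.COLOR_RGB2HSV)
r=((hsv[...,1]>150)&((hsv[...,0]<8)|(hsv[...,0]>172))).astype(np.uint8)
ys,xs=np.nonzero(r);print(len(xs),xs.min(),xs.max(),ys.min(),ys.max())
# pad = rows wide
w=[(y,(xs[ys==y]).min(),(xs[ys==y]).max()) for y in range(ys.min(),ys.max(),12)];print(w)
print([np.round(proj(c,[.5086-.1219*a+.9925*b,.2227+.9925*a+.1219*b,z])) for a,b,z in((.194,0,.247),(.173,-.027,.24),(.173,.027,.24),(.214,-.027,.255),(.214,.027,.255))])
"
```

```text
[0.4845 0.4158 0.355 ] shift cm [0.09 0.08 9.5 ]
[-1.58  0.61  1.27  1.53 -0.58  1.43 -0.16]
4674 286 489 211 384Traceback (most recent call last):
  File "<string>", line 8, in <module>
    w=[(y,(xs[ys==y]).min(),(xs[ys==y]).max()) for y in range(ys.min(),ys.max(),12)];print(w)
          ~~~~~~~~~~~~~~~^^
    return umr_minimum(a, axis, None, out, keepdims, initial, where)
ValueError: zero-size array to reduction operation minimum which has no identity
```

>>> {"api": "carry_out", "payload": {"targets": [[0.1,0.08,3,0,-1],[0,0,3,0,-1],[0,0,3,0,-1],[0,0,1,0,-1],[0,0,0.7,0,-1],[0,0,0,0,-1],[0,0,0,0,-1]]}}

```text
t: 50.0
eef_pos: [0.4874, 0.4156, 0.2517]
tool_rot: [0.0, 0.663, 0.749, 0.001]
contact_force: [0.4, 0.6, -0.3]
gripper_width: 0.002
grasp_force: 0.0
```

```bash
python3 d.py "[.4845,.418,.144]"
```

```text
[0.4874 0.4156 0.2517] shift cm [ 0.26 -0.27 10.77]
```

>>> {"api": "carry_out", "payload": {"targets": [[0.1,-0.2,0.7,0,-1],[0.1,0,1,0,-1],[0.1,0,1,0,-1],[0,0,1,0,-1],[0,0,1,0,-1],[0,0,1,0,-1],[0,0,1,0,-1],[0,0,1,0,-1],[0,0,1,0,-1],[0,0,0.7,0,-1],[0,0,0.4,0,-1],[0,0,0,0,-1]]}}

```text
t: 51.2
eef_pos: [0.4848, 0.4164, 0.1521]
tool_rot: [0.001, 0.663, 0.749, -0.001]
contact_force: [-1.0, -4.1, 12.1]
gripper_width: 0.003
grasp_force: 4.9
```

```bash
python3 d.py "[.4845,.418,.144]"
```

```text
[0.4848 0.4164 0.1521] shift cm [ 0.16 -0.01  0.81]
```

>>> {"api": "carry_out", "payload": {"targets": [[0,0,0.4,0,-1],[0,0,0.3,0,-1],[0,0,0.3,0,-1],[0,0,0,0,-1],[0,0,0,0,-1],[0,0,0,0,-1]]}}

```text
t: 51.8
eef_pos: [0.4855, 0.4164, 0.1468]
tool_rot: [-0.0, 0.663, 0.748, 0.0]
contact_force: [-12.0, -8.3, 42.1]
gripper_width: 0.002
grasp_force: 18.3
```

At the stop (force jumped 12 → 42 N). Easing off and letting it rise under the fingers.

>>> {"api": "carry_out", "payload": {"targets": [[0,0,-0.4,0,-1],[0,0,-0.8,0,-1],[0,0,-1.5,0,-1],[0,0,-2,0,-1],[0,0,-2,0,-1],[0,0,-2,0,-1],[0,0,-3,0,-1],[0,0,-4,0,-1],[0,0,-4,0,-1],[0,0,-3,0,-1],[0,0,0,0,-1],[0,0,0,0,-1]]}}

```text
t: 53.0
eef_pos: [0.4839, 0.4183, 0.3683]
tool_rot: [-0.0, 0.662, 0.749, -0.001]
contact_force: [-0.8, 0.4, -0.9]
gripper_width: 0.001
grasp_force: 0.0
```

```bash
python3 pr.py; python3 -c "
from h import *
c,im=shot('side');hsv=cv2.cvtColor(im,cv2.COLOR_RGB2HSV)
r=((hsv[...,1]>150)&((hsv[...,0]<8)|(hsv[...,0]>172))).astype(np.uint8);r[:, :190]=0;r[220:]=0;r[:130]=0;r[:,260:]=0
ys,xs=np.nonzero(r);print(len(xs),xs.min(),ys.min(),xs.max(),ys.max())
i0=cv2.imread('pics/side0.png');h0=cv2.cvtColor(i0,cv2.COLOR_BGR2HSV);r=((h0[...,1]>150)&((h0[...,0]<8)|(h0[...,0]>172))).astype(np.uint8);r[:, :190]=0;r[220:]=0;r[:130]=0;r[:,260:]=0
ys,xs=np.nonzero(r);print(len(xs),xs.min(),ys.min(),xs.max(),ys.max())
"; python3 d.py "[.5245,.06,.355]"
```

```text
t 53.0 tool [0.4839 0.4183 0.3683] yaw 7.04 tray along 335.3 lat -0.7 F [-0.8  0.4 -0.9] grip 0
400 203 145 246 180
398 203 145 246 180
[0.4834 0.4183 0.3675] shift cm [-36.06  -0.31   1.29]
```

>>> {"api": "carry_out", "payload": {"targets": [[-1.5,-0.03,0,0,-1],[-3.5,-0.03,0,0,-1],[-3.5,-0.03,0,0,-1],[-3.5,-0.03,0,0,-1],[-3.5,-0.03,0,0,-1],[-3.5,-0.03,0,0,-1],[-3.5,-0.03,0,0,-1],[-3.5,-0.03,0,0,-1],[-3.5,-0.03,0,0,-1],[-3.2,0,0,0,0.3],[0,0,0,0,0.3],[0,0,0,0,0.3]]}}

```text
t: 54.25
eef_pos: [0.5207, 0.0922, 0.3684]
tool_rot: [-0.001, 0.663, 0.748, -0.0]
contact_force: [-0.1, 0.4, -0.3]
gripper_width: 0.505
grasp_force: 0.0
```

```bash
python3 d.py "[.5247,.0887,.1]"
```

```text
[0.5207 0.0922 0.3684] shift cm [-0.42  0.4  26.84]
```

>>> {"api": "carry_out", "payload": {"targets": [[-0.42,0.4,4,0,0.6],[0,0,4.5,0,0.6],[0,0,4.5,0,0.6],[0,0,4.5,0,0.6],[0,0,4.5,0,0.6],[0,0,4,0,0.6],[0,0,1,0,0.6],[0,0,0,0,0.6],[0,0,0,0,0.6],[0,0,0,0,0.6]]}}

```text
t: 55.25
eef_pos: [0.5274, 0.0903, 0.1012]
tool_rot: [0.001, 0.662, 0.749, 0.001]
contact_force: [0.2, -0.2, 0.5]
gripper_width: 0.8
grasp_force: 0.0
```

```bash
python3 d.py "[.5247,.0887,.018]"; python3 pr.py; python3 - <<'E'
from h import *
c,im=shot();hsv=cv2.cvtColor(im,cv2.COLOR_RGB2HSV)
d=(hsv[...,2]<60).astype(np.uint8);u,v=map(int,proj(c,[.525,.0887,.04]))
m=np.zeros_like(d);m[v-50:v+50,u-40:u+40]=1;n,l,s,ce=cv2.connectedComponentsWithStats(d*m)
for i in range(1,n):
    if s[i,4]>100: print(s[i],ce[i].round(1),plane(c,*ce[i],.03)[:2].round(4),(u,v))
E
```

```text
[0.5274 0.0903 0.1012] shift cm [-0.13 -0.32  8.31]
t 55.25 tool [0.5274 0.0903 0.1012] yaw 7.05 tray along 4.5 lat 2.5 F [ 0.2 -0.2  0.5] grip 0
[ 303  226   20   72 1380] [312.6 262.2] [0.5233 0.0872] (315, 265)
```

>>> {"api": "carry_out", "payload": {"targets": [[-0.15,-0.3,2,0,0.6],[0,0,3,0,0.6],[0,0,2.3,0,0.6],[0,0,1,0,0.6],[0,0,0,0,0.3],[0,0,0,0,0],[0,0,0,0,-0.3],[0,0,0,0,-0.5],[0,0,0,0,-0.7],[0,0,0,0,-0.85],[0,0,0,0,-1],[0,0,0,0,-1]]}}

```text
t: 56.5
eef_pos: [0.5241, 0.0882, 0.0171]
tool_rot: [0.0, 0.663, 0.749, 0.001]
contact_force: [0.1, 1.0, 4.6]
gripper_width: 0.13
grasp_force: 59.3
```

```bash
python3 pr.py
```

```text
t 56.5 tool [0.5241 0.0882 0.0171] yaw 6.98 tray along 2.8 lat -1.0 F [0.1 1.  4.6] grip 59
```

>>> {"api": "carry_out", "payload": {"targets": [[-0.1,0,0,0,-1],[-0.2,0,0,0,-1],[-0.3,0,0,0,-1],[-0.4,0,0,0,-1],[-0.5,0,0,0,-1],[-0.5,0,0,0,-1],[-0.5,0,0,0,-1],[-0.5,0,0,0,-1],[-0.5,0,0,0,-1],[-0.4,0,0,0,-1],[-0.3,0,0,0,-1],[-0.1,0,0,0,-1]]}}

```text
t: 57.7
eef_pos: [0.5295, 0.0481, 0.0171]
tool_rot: [-0.001, 0.662, 0.75, 0.002]
contact_force: [-1.6, 8.9, 9.7]
gripper_width: 0.137
grasp_force: 59.5
```

```bash
python3 pr.py
```

```text
t 57.7 tool [0.5295 0.0481 0.0171] yaw 7.13 tray along -37.6 lat -0.6 F [-1.6  8.9  9.7] grip 59
```

>>> {"api": "carry_out", "payload": {"targets": [[-0.2,0,0,0,-1],[-0.4,0,0,0,-1],[-0.5,0,0,0,-1],[-0.6,0,0,0,-1],[-0.6,0,0,0,-1],[-0.6,0,0,0,-1],[-0.6,0,0,0,-1],[-0.6,0,0,0,-1],[-0.6,0,0,0,-1],[-0.5,0,0,0,-1],[-0.4,0,0,0,-1],[-0.2,0,0,0,-1]]}}

```text
t: 58.9
eef_pos: [0.5366, -0.0094, 0.0171]
tool_rot: [-0.001, 0.662, 0.75, 0.002]
contact_force: [-1.6, 9.7, 10.3]
gripper_width: 0.131
grasp_force: 59.7
```

>>> {"api": "carry_out", "payload": {"targets": [[-0.2,0,0,0,-1],[-0.4,0,0,0,-1],[-0.5,0,0,0,-1],[-0.6,0,0,0,-1],[-0.6,0,0,0,-1],[-0.6,0,0,0,-1],[-0.6,0,0,0,-1],[-0.6,0,0,0,-1],[-0.6,0,0,0,-1],[-0.5,0,0,0,-1],[-0.4,0,0,0,-1],[-0.2,0,0,0,-1]]}}

```text
t: 60.1
eef_pos: [0.5438, -0.0669, 0.0171]
tool_rot: [-0.001, 0.662, 0.75, 0.002]
contact_force: [-1.6, 10.1, 11.8]
gripper_width: 0.131
grasp_force: 59.9
```

```bash
python3 pr.py
```

```text
t 60.1 tool [ 0.5438 -0.0669  0.0171] yaw 7.15 tray along -153.5 lat -0.4 F [-1.6 10.1 11.8] grip 60
```

Another 6 cm for a clear margin, then release and rise.

>>> {"api": "carry_out", "payload": {"targets": [[-0.2,0,0,0,-1],[-0.4,0,0,0,-1],[-0.5,0,0,0,-1],[-0.6,0,0,0,-1],[-0.6,0,0,0,-1],[-0.6,0,0,0,-1],[-0.6,0,0,0,-1],[-0.6,0,0,0,-1],[-0.6,0,0,0,-1],[-0.5,0,0,0,-1],[-0.4,0,0,0,-1],[-0.2,0,0,0,-1]]}}

```text
t: 61.3
eef_pos: [0.5509, -0.1243, 0.0171]
tool_rot: [-0.001, 0.662, 0.75, 0.002]
contact_force: [-1.9, 10.7, 12.9]
gripper_width: 0.129
grasp_force: 60.0
```

>>> {"api": "carry_out", "payload": {"targets": [[0.1,0,0,0,-1],[0,0,0,0,-0.8],[0,0,0,0,-0.5],[0,0,0,0,0],[0,0,0,0,0.6],[0,0,0,0,0.6],[0,0,-1,0,0.6],[0,0,-3,0,0.6],[-1,0,-5,0,0.6],[-2,0,-5,0,0.6],[-2,0,-5,0,0.6],[0,0,0,0,0.6]]}}

```text
t: 62.5
eef_pos: [0.558, -0.1783, 0.2053]
tool_rot: [0.005, 0.664, 0.748, 0.002]
contact_force: [0.2, -0.3, -1.1]
gripper_width: 0.799
grasp_force: 0.0
```

```bash
python3 pr.py; python3 - <<'E'
from h import *
bot.get_obs(); c,im=shot(); t=imaging.read_camera("side")
T=[.509+.1219*.212,.2195-.9925*.212]
print("circle",circ(c,im,T,tol=.012),"ring",ring(c,im,T,.11,.0215))
H=np.zeros((480,800,3),np.uint8); H[:,:430]=cv2.resize(t[90:346,190:420],(430,480),interpolation=cv2.INTER_CUBIC); H[:278,430:]=cv2.resize(im,(370,278)); save("fin.png",H)
E
```

```text
t 62.5 tool [ 0.558  -0.1783  0.2053] yaw 6.76 tray along -265.7 lat 0.1 F [ 0.2 -0.3 -1.1] grip 0
circle (array([0.5335, 0.0088]), np.float64(0.0379), 307) ring (array([0., 0.]), np.float64(0.0), 0)
```

View pics/fin.png

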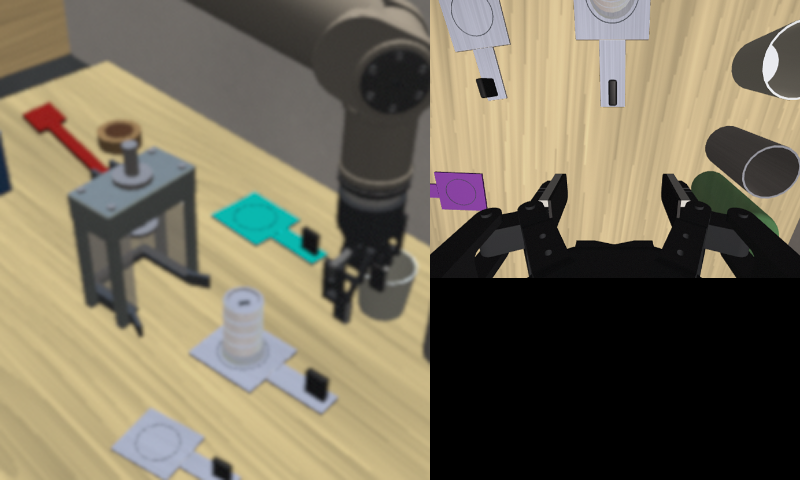

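The stack (side panel, about (243,325)) stands straight on the circle. The tray is clear of the press, the lever is up, the bystanders are untouched and the gripper is free.

```bash
python3 -c "
from station import bot
print(bot.hand_in())"
```

```text
the job is handed in; nothing more can be done
None
```

The job is handed in at about 62 s: the tin and all four cans were stacked on the tray, pressed to the lever's stop, and drawn back out clear of the press, with the stack still standing on the circle in the last picture; no verdict was shown.

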